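# Load two angle brackets into the feed chute, all the same way up

## Robot

A 6-joint arm with a two-finger parallel gripper is mounted at the origin on a cart in front of the work surface, level with it; the furniture and walls round the work are solid. World frame = base frame: x ahead of the robot, y to its left, z up, the work surface at z = 0. Lengths are in m, angles in rad, forces in N, time in s.
With the tool pointing down it reaches from about 0.375 to 0.75 m from the base axis. Payload 9 kg.
Tool frame: the origin (TCP) lies between the finger pads; the fingertips stand 11 mm ahead of it and the grasp point (between the pads) lies 8 mm behind it; y points along the fingers, z is the direction in which the jaws open and shut, and the axes are right-handed (so a half turn about y gives the same grasp; the last joint's range is limited). The gripper opens to 85 mm and grips with 20 to 120 N. Pads are 22 mm wide; open, the fingers measure 114 mm over their backs; the gripper's body (76 mm by 85 mm) begins 54 mm behind the grasp point. The pads swing forward as they close: fully open they stand 13 mm farther back than shut.
Start: joints at [-1.505, 0.104, 0.097, 1.564, 0, 1.353], TCP at [0.168, -0.576, 0.242] pointing down, gripper open.
Joint ranges: [-2.99, 2.99], [-0.84, 1.86], [-1.1, 1.16], [-1.84, 2.11], [-1.51, 1.56], [-3.14, 3.14]. Speed limits (rad/s): [2.22, 2.22, 2.57, 3.14, 3.14, 3.14].

## Interface

Orientations are given as [roll, pitch, yaw] about the fixed x, y, z axes, in that order (R = Rz(yaw) Ry(pitch) Rx(roll)).
In Python, from rig import status, imaging, env gives the robot as it stands. The module is installed in compiled form; this text tells all that it offers.
- The arm moves only by the tool play_rows, never from a script. Its argument "increments" is a list of rows, each a list of 3 entries, a list of its own where there are three numbers: the shift along the tool's x, y, z in mm, then the turn, a rotation vector about the tool's x, y, z in rad, then the finger opening in mm, from 0 to 85.4. In form: [[[dx, dy, dz], [rx, ry, rz], jaw], ...]. A call has 1 to 5 rows; each row shifts and turns the commanded pose from where the row before left it, along the tool's axes as they then stand; what a row does not reach is not made up. A row lasts 1/10 s, in which the tool goes at most 50 mm and 8.59 degrees, less where a joint would pass 70% of its speed; a pose out of reach is approached as far as the arm can. A call with a gripper value outside its range is refused whole. The fingers move at their own pace and stop on an object; the grip force is fixed at half the most. Time passes only in rows, so rows that do not move let the fingers close. It gives the time, the measured TCP pose, the force and the opening at its end, in the units of the state.
- status.read_state(): the state, without advancing time (a new reading comes with each control period).
- imaging.capture(name): name is "scene" or "top" or "wrist"; returns a dict with "frame" (400x640x3 uint8, blue, green, red), "mtx" (3x3 intrinsics, pixels), "R" (3x3) and "t" (3): a world point X has camera coordinates R X + t; the wrist camera has in their place "mount" (4x4, takes a point from camera to tool coordinates, whose origin is the TCP and whose axes are the tool frame's). Camera axes: x right, y down, z forward; pixel columns grow to the right and rows downward; lengths in m; the calibration is good to about 2 mm. The wrist camera is an equidistant fisheye: a pixel r from the principal point sees the ray r / f radians off the axis. A picture is of the moment at which its call begins: read the wrist's pose just before it. There is no depth.
- env.finish_job(): hands the job in, once; it reports no verdict.
The state is a dict: "t": time; "joints": joint angles; "dq": joint speeds; "effort": joint torques, N m; "position": TCP position; "tool_rot": TCP orientation; "contact_force": force on the tool from outside, world axes, zero at the start; "moment": the same for the moment, N m; "grip_width": finger opening in m.
Only numpy, scipy, OpenCV 4.12 (cv2) and the standard library are available. Lean on these libraries where they do the work, as an engineer would, in place of code of your own. Each camera call takes 0.05 s, during which the arm holds its last target.

## Task

Push the gate at the low end of the feed chute fully down, then load both brass angle brackets into the chute, one after the other, each the same way up. Lay each on the narrow loading tongue at the high end so that it lies on the outer face of its long leg, short leg leading downhill and standing up, and let it slide down: the first must rest against the gate and the second close up behind it. Leave the other things on the bench where they are.

Things in the scene. Friction and masses are not known exactly. Their poses are not given: they have to be found in the camera images.
- chute: fixed steel gravity chute on a grey base plate (215 x 92 mm), 140 mm high; place and yaw vary. Origin: on the bench under its middle; +x points downhill, z up. The straight polished floor falls 28 degrees: 133 mm above the bench at x = -100 mm (high end), 35 mm at x = +85 mm (low end). Brackets slide down it by themselves (friction about 0.2).
- tongue_mid (a point): point on the floor's centre line in mid loading tongue, 48 mm down the slope from the high end. The tongue is the floor from chute x = -100 to -20 mm: bare, only 20 mm wide, 6 mm thick, without walls, on one thin post at x = -78 mm, so fingers holding a 36 mm wide part can straddle it.
- mouth (a point): point on the floor's centre line where the channel's flared walls begin (chute x = -28 mm; 59 mm over the outside there). Below it the channel is 39 to 41 mm wide inside, with slippery walls 14 mm high.
- gate (a joint): height of the end gate above its closed position, in m: 0 = fully down (chute closed), 0.043 = fully up; it starts raised by 33 to 43 mm, moves straight up and down and stays where it is left (about 2 N to push).
- gate_bar (a point): centre of the top face of the gate's dark steel cross bar (20 mm along the chute, 88 mm across, 12 mm thick), where it is pushed down; moves with the gate. With the gate down it is 72 mm above the bench and 102.5 mm downhill of the chute's origin.
- bracket_a: brass angle bracket, an L of 5 mm plate 36 mm wide (y), 60-130 g: long leg 52 mm tall, short leg 24 mm deep. Starts standing on its short leg, turned anyhow. Origin: centre of the short leg's underside. z runs up the long leg; x is the way the short leg points. Long leg: x = -12 to -7 mm; short leg: x = -12 to +12, z = 0 to 5 mm. Grip the long leg's edges (36 mm apart) from above.
- bracket_b: the other, same as bracket_a: brass angle bracket, an L of 5 mm plate 36 mm wide (y), 60-130 g: long leg 52 mm tall, short leg 24 mm deep. Starts standing on its short leg, turned anyhow. Origin: centre of the short leg's underside. z runs up the long leg; x is the way the short leg points. Long leg: x = -12 to -7 mm; short leg: x = -12 to +12, z = 0 to 5 mm. Grip the long leg's edges (36 mm apart) from above.
- bracket_a_tip (a point): middle of the top edge of bracket_a's long leg (the end away from the short leg).
- bracket_b_tip (a point): middle of the top edge of bracket_b's long leg.
- seat1_foot (a point): where the origin of the first bracket comes to be when it lies on its long leg with its short leg up against the closed gate; on the chute's centre line, 12 mm above its floor.
- seat1_tip (a point): where the tip of the long leg of the first bracket then is, 52 mm uphill.
- seat2_foot (a point): where the origin of the second bracket comes to be, lying the same way right behind the first.
- seat2_tip (a point): where the tip of the long leg of the second bracket then is.
- dapping_cube: bystander: steel cube, 42 mm, with round hollows, to stay where it is. Origin: centre of its underside.
- doming_punch_0: bystander: lying wooden punch, 90 x 15 mm. Origin: centre of its underside.
- rouge_bar: bystander: two-tone polishing bar, 87 x 35 x 27 mm. Origin: centre of its underside.
- tweezers: bystander: steel tweezers, 150 mm long, lying. Origin: centre of its underside.
There are look-alikes about, which are no part of the job. What is shaped like the bracket_a but green is not meant.

How it is judged:
On the way, in this order (a step that is already met when the one before it is completed fails the run):
1. the gate is fully down (value of joint gate below 0.003 m), for 0.2 s.
2. one bracket lies on its long leg against the closed gate, short leg up and downhill (value of joint gate below 0.003 m and ((distance between bracket_a and seat1_foot below 0.008 m and distance between bracket_a_tip and seat1_tip below 0.008 m and angle between bracket_a's own x axis and vertical below 0.65 rad) or (distance between bracket_b and seat1_foot below 0.008 m and distance between bracket_b_tip and seat1_tip below 0.008 m and angle between bracket_b's own x axis and vertical below 0.65 rad))), for 0.2 s.
At the end, for the whole second after the job is handed in: The gate is down (within 3 mm); one bracket lies on its long leg against the gate and the other behind it, both short leg up (within 9 degrees) and downhill, foot and tip within 8 mm of their places; both at rest (value of joint gate below 0.003 m and (((distance between bracket_a and seat1_foot below 0.008 m and distance between bracket_a_tip and seat1_tip below 0.008 m and angle between bracket_a's own x axis and vertical below 0.65 rad) and (distance between bracket_b and seat2_foot below 0.008 m and distance between bracket_b_tip and seat2_tip below 0.008 m and angle between bracket_b's own x axis and vertical below 0.65 rad)) or ((distance between bracket_b and seat1_foot below 0.008 m and distance between bracket_b_tip and seat1_tip below 0.008 m and angle between bracket_b's own x axis and vertical below 0.65 rad) and (distance between bracket_a and seat2_foot below 0.008 m and distance between bracket_a_tip and seat2_tip below 0.008 m and angle between bracket_a's own x axis and vertical below 0.65 rad))) and linear speed of each of bracket_a, bracket_b below 0.02 m/s); the robot touches nothing.
It fails at once if the steel cube is moved more than 25 mm (distance of dapping_cube from where it was at the start of the episode above 0.025 m).
It fails at once if the punch is moved more than 25 mm (distance of doming_punch_0 from where it was at the start of the episode above 0.025 m).
It fails at once if the polishing bar is moved more than 25 mm (distance of rouge_bar from where it was at the start of the episode above 0.025 m).
It fails at once if the tweezers is moved more than 25 mm (distance of tweezers from where it was at the start of the episode above 0.025 m).
It also fails if it takes over 72 s, if anything falls off the work surface, if the arm or the gripper's body presses on something with over 40 N, if the wrist force passes 120 N, or if a joint passes its speed limit or range.

## Working session

There is one attempt and no reset: what is moved stays moved. The work goes in short steps, Python scripts to look and compute and a tool call to move; the robot and the scene stay as the last step left them, time stands still between calls to the robot, and variables do not carry over. Pictures are saved under pics/ and viewed, and the job is handed in when it is done.

Besides the shell and the picture viewer there is one more tool, called after "Request:" as name(argument=value, ...), one argument or row to a line, values as JSON. play_rows: Moves the arm, as the interface text tells. Its arguments: {"type":"object","properties":{"increments":{"type":"array","items":{"type":"array"}}},"required":["increments"]}

```bash
mkdir -p pics; python3 - <<'E'
from rig import status, imaging, env
import cv2
s=status.read_state()
print({k:s[k] for k in s})
for n in ("scene","top","wrist"):
    d=imaging.capture(n)
    cv2.imwrite(f"pics/{n}0.png",d["frame"])
    print(n,d["mtx"],d.get("R"),d.get("t"),d.get("mount"))
E
ls
```

```text
{'t': 0.0, 'joints': array([-1.50470549e+00,  1.04718350e-01,  9.64864270e-02,  1.56390350e+00,
        1.72284949e-05,  1.35310108e+00]), 'dq': array([-2.43576677e-05, -3.73782071e-04, -6.32477111e-04,  1.18059439e-03,
       -1.27575067e-03,  3.27429161e-04]), 'effort': array([ 2.09757110e-05, -5.56926942e+01,  5.03652442e+01,  1.68088224e-02,
       -3.38314758e-04,  1.65118884e-06]), 'position': array([ 0.16799103, -0.57567636,  0.24152061]), 'tool_rot': array([-1.57210010e+00,  3.06039614e-04, -2.85780679e+00]), 'contact_force': array([-0.40946548,  0.08208091, -0.53215666]), 'moment': array([-0.00824828,  0.05160768, -0.02747291]), 'grip_width': 0.08557654032152587}
scene [[469.85672271   0.         324.84704694]
 [  0.         469.85672271 203.61758671]
 [  0.           0.           1.        ]] [[-0.74695471 -0.66486873 -0.00287076]
 [-0.36697154  0.41587136 -0.83209549]
 [ 0.55442813 -0.62048415 -0.55462497]] [0.4485936  0.29874944 0.82146196] None
top [[409.36503182   0.         319.07591262]
 [  0.         409.36503182 203.6679581 ]
 [  0.           0.           1.        ]] [[ 2.69893419e-02 -9.99619446e-01  5.70418291e-03]
 [-9.81429073e-01 -2.75814583e-02 -1.89832132e-01]
 [ 1.89917221e-01 -4.74806610e-04 -9.81799992e-01]] [0.00654336 0.58937839 0.81473169] None
wrist [[309.70691629   0.         320.00633957]
 [  0.         309.70691629 203.00224211]
 [  0.           0.           1.        ]] None None [[ 8.12673358e-05  9.52139711e-01  3.05663155e-01 -7.75207323e-02]
 [-4.68313189e-04 -3.05663086e-01  9.52139621e-01 -1.31485131e-01]
 [ 9.99999887e-01 -2.20523937e-04  4.21059159e-04  2.09519196e-04]
 [ 0.00000000e+00  0.00000000e+00  0.00000000e+00  1.00000000e+00]]
pics
```

View pics/scene0.png

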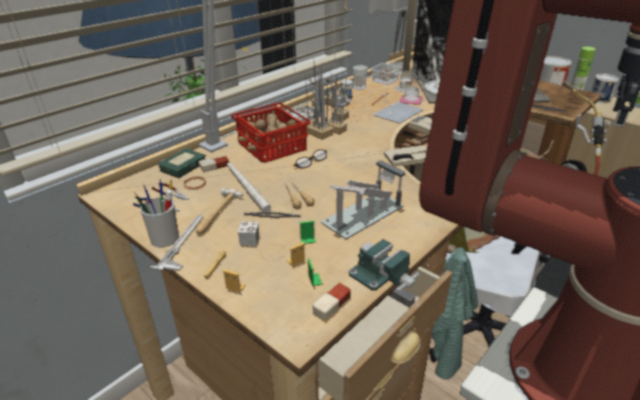

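View pics/top0.png

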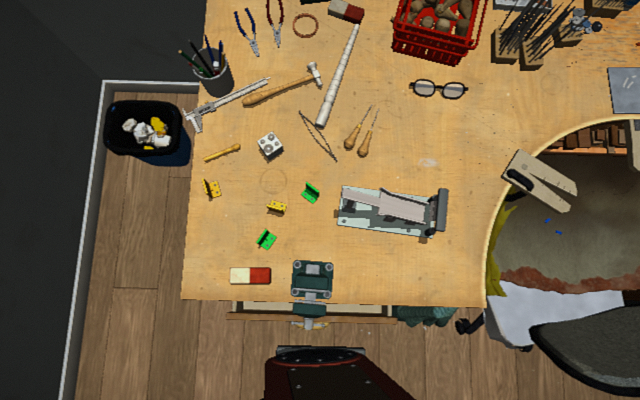

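View pics/wrist0.png

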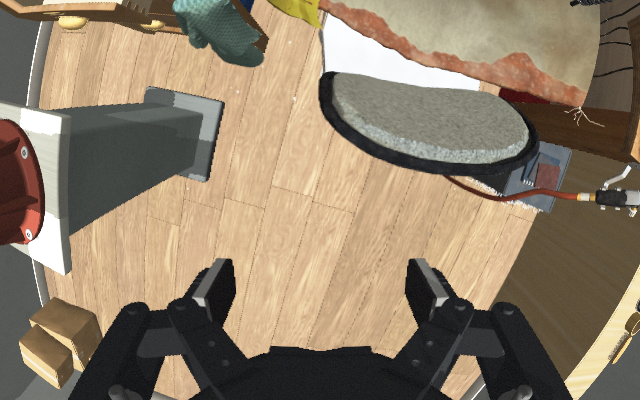

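Top view candidates: yellow brackets at (210,188) and (276,207). Green look-alikes are at (310,192) and (265,240), and the yellow stick at (222,152) is the punch. The chute is at (392,212) with the dark gate bar at (440,210). I'll check with crops.

```bash
cat > h.py <<'E'
import numpy as np, cv2
from scipy.spatial.transform import Rotation as Ro
from rig import status, imaging, env
def ray(d,u,v):
    K=d["mtx"]; c=np.array([(u-K[0,2])/K[0,0],(v-K[1,2])/K[1,1],1.])
    R=np.array(d["R"]); t=np.array(d["t"])
    return -R.T@t, R.T@c
def onz(d,u,v,z):
    o,r=ray(d,u,v); return o+r*(z-o[2])/r[2]
def proj(d,X):
    c=np.array(d["R"])@np.array(X)+np.array(d["t"]); p=d["mtx"]@c; return p[:2]/p[2]
def tri(d1,p1,d2,p2):
    o1,r1=ray(d1,*p1);o2,r2=ray(d2,*p2)
    r1/=np.linalg.norm(r1);r2/=np.linalg.norm(r2)
    A=np.array([r1,-r2]).T; s=np.linalg.lstsq(A,o2-o1,rcond=None)[0]
    a=o1+s[0]*r1;b=o2+s[1]*r2
    return (a+b)/2,np.linalg.norm(a-b)
def wray(d,u,v,pos,rot):
    K=d["mtx"]; x=np.array([u-K[0,2],v-K[1,2]]); r=np.hypot(*x); th=r/K[0,0]
    c=np.array([*(x/max(r,1e-9)*np.sin(th)),np.cos(th)])
    M=np.array(d["mount"]);R=Ro.from_euler('xyz',rot).as_matrix()
    return pos+R@M[:3,3], R@M[:3,:3]@c
def wonz(d,u,v,pos,rot,z):
    o,r=wray(d,u,v,pos,rot); return o+r*(z-o[2])/r[2]
def wproj(d,X,pos,rot):
    M=np.array(d["mount"]);R=Ro.from_euler('xyz',rot).as_matrix()
    c=M[:3,:3].T@(R.T@(np.array(X)-pos)-M[:3,3]); th=np.arctan2(np.hypot(c[0],c[1]),c[2])
    r=th*d["mtx"][0,0]; h=np.hypot(c[0],c[1]); return np.array([d["mtx"][0,2]+r*c[0]/h,d["mtx"][1,2]+r*c[1]/h])
E
python3 - <<'E'
from h import *
d=imaging.capture("top"); f=d["frame"]
a=cv2.resize(f[140:300,180:340],None,fx=5,fy=5,interpolation=cv2.INTER_CUBIC)
cv2.imwrite("pics/t1.png",a[:600])
b=cv2.resize(f[170:250,325:465],None,fx=5.7,fy=5.7,interpolation=cv2.INTER_CUBIC); cv2.imwrite("pics/t2.png",b)
s=imaging.capture("scene"); g=s["frame"]
cv2.imwrite("pics/s1.png",cv2.resize(g[150:270,315:475],None,fx=5,fy=5,interpolation=cv2.INTER_CUBIC))
cv2.imwrite("pics/s2.png",cv2.resize(g[210:330,200:360],None,fx=5,fy=5,interpolation=cv2.INTER_CUBIC))
for n,p in dict(b1=(210,188),b2=(276,207),g1=(310,192),g2=(265,240),punch=(222,152),cube=(270,146),rouge=(250,275)).items(): print(n,onz(d,*p,0.02))
E
```

```text
b1 [0.62478672 0.26705882 0.02      ]
b2 [0.58583305 0.11787997 0.02      ]
g1 [0.62195495 0.04370641 0.02      ]
g2 [0.51208226 0.13839886 0.02      ]
punch [0.70929949 0.24635861 0.02      ]
cube [0.72670567 0.13817946 0.02      ]
rouge [0.43612073 0.16661803 0.02      ]
```

View pics/t1.png

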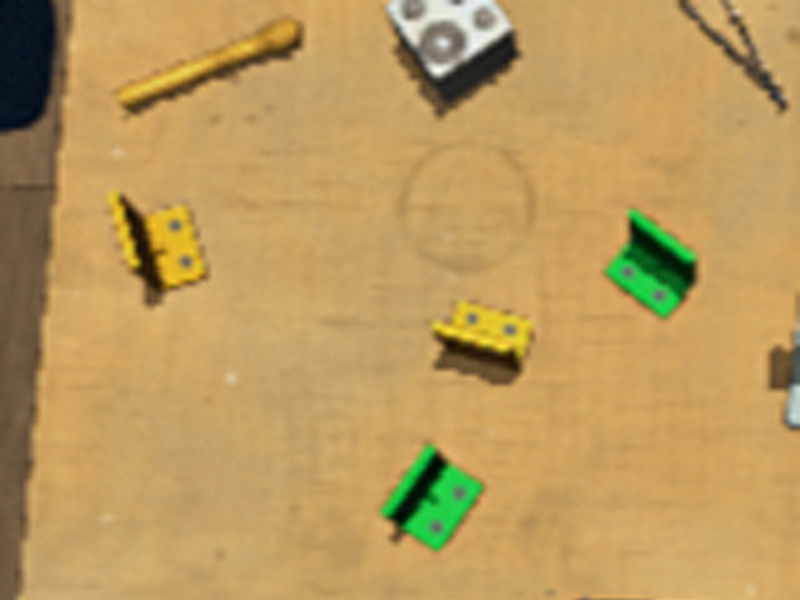

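View pics/t2.png

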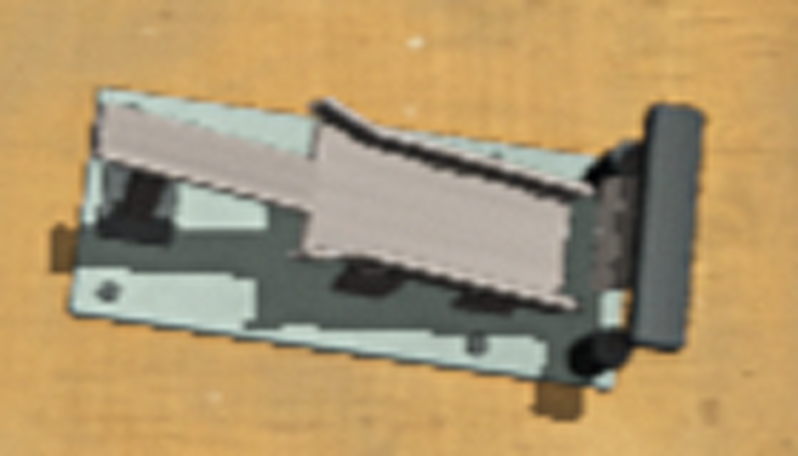

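View pics/s1.png

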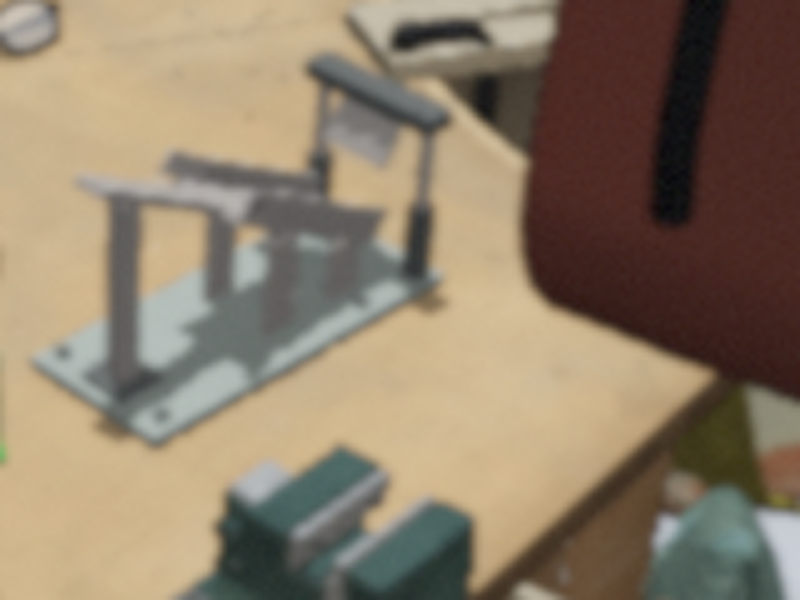

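View pics/s2.png

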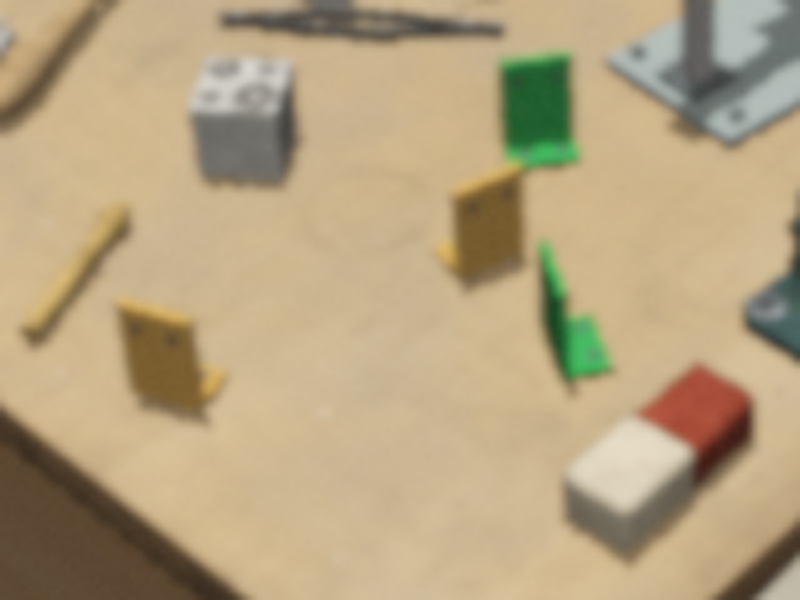

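```bash
python3 - <<'E'
from h import *
d=imaging.capture("top")
c=lambda x,y:((x+.5)/5.7-.5+325,(y+.5)/5.7-.5+170)
P={}
for n,p,z in [("tongue L",(104,103),.133),("tongue R",(99,158),.133),("plate TL",(98,88),.006),("plate BL",(70,315),.006),("plate BR",(612,390),.006),("bar tl",(650,105),.11),("bar tr",(704,115),.11),("bar bl",(633,347),.11),("bar br",(687,352),.11)]:
    P[n]=onz(d,*c(*p),z); print(n,P[n].round(4))
x=P["plate BR"]-P["plate BL"]; print(np.linalg.norm(x),np.degrees(np.arctan2(x[1],x[0])))
print(np.linalg.norm(P["plate TL"]-P["plate BL"]),np.linalg.norm(P["tongue L"]-P["tongue R"]))
print("centre",(P["plate TL"]+P["plate BR"])/2)
b=P["bar bl"]-P["bar tl"];print(np.linalg.norm(b),np.degrees(np.arctan2(b[1],b[0]))+90)
s=imaging.capture("scene")
cs=lambda x,y:((x+.5)/5-.5+315,(y+.5)/5-.5+150)
print(tri(d,c(650,105),s,cs(310,62)),"bar uphill-left corner")
E
```

```text
tongue L [ 0.6073 -0.0227  0.133 ]
tongue R [ 0.588  -0.0213  0.133 ]
plate TL [ 0.6433 -0.0277  0.006 ]
plate BL [ 0.5517 -0.0182  0.006 ]
plate BR [ 0.5281 -0.23    0.006 ]
bar tl [ 0.6175 -0.2169  0.11  ]
bar tr [ 0.6144 -0.2359  0.11  ]
bar bl [ 0.5312 -0.2086  0.11  ]
bar br [ 0.53   -0.2272  0.11  ]
0.21303899724760583 -96.3593434696087
0.09212357997832854 0.01934944807016794
centre [ 0.58573189 -0.12884236  0.006     ]
0.0866317517798449 264.472819845353
(array([ 0.6152261 , -0.21806232,  0.11063555]), np.float64(0.004965574573013935)) bar uphill-left corner
```

Request:
play_rows(
  increments=[
    [[-40.9,3.4,-18.8],[0,0,0],0],
    [[-40.9,3.4,-18.8],[0,0,0],0],
    [[-40.9,3.4,-18.8],[0,0,0],0],
    [[-40.9,3.4,-18.8],[0,0,0],0],
    [[-40.9,3.4,-18.8],[0,0,0],0],
  ],
)

```text
t: 0.85
position: [0.3391, -0.4272, 0.2253]
tool_rot: [-1.57, 0.0, -2.858]
contact_force: [0.4, -1.7, 0.9]
grip_width: 0.0126
```

Request:
play_rows(
  increments=[
    [[-40.9,3.4,-18.8],[0,0,0],0],
    [[-40.9,3.4,-18.8],[0,0,0],0],
    [[-40.9,3.4,-18.8],[0,0,0],0],
    [[-40.9,3.4,-18.8],[0,0,0],0],
    [[-40.9,3.4,-18.8],[0,0,0],0],
  ],
)

```text
t: 1.35
position: [0.5093, -0.2796, 0.2083]
tool_rot: [-1.57, 0.0, -2.858]
contact_force: [0.4, -1.0, -0.6]
grip_width: 0.0003
```

Request:
play_rows(
  increments=[
    [[-40.9,3.4,-18.8],[0,0,0],0],
    [[-40.9,3.4,-18.8],[0,0,0],0],
    [[0,0,0],[0,0,0],0],
  ],
)

```text
t: 1.65
position: [0.5786, -0.218, 0.2004]
tool_rot: [-1.572, 0.0, -2.853]
contact_force: [-0.8, -0.6, -0.2]
grip_width: -0.0002
```

```bash
python3 - <<'E'
from h import *
s=status.read_state(); print(s)
d=imaging.capture("wrist");cv2.imwrite("pics/w1.png",d["frame"])
E
```

```text
{'t': 1.65, 'joints': array([-5.72113818e-01,  1.56455434e-01,  7.79107419e-02,  1.49314801e+00,
        1.14421474e-03,  2.28083460e+00]), 'dq': array([-0.07599812, -0.03867431, -0.0309938 ,  0.01603939, -0.03291017,
       -0.06918616]), 'effort': array([  2.50237204, -57.87842989,  51.90409184,  -0.39899832,
         0.29010965,   0.86132241]), 'position': array([ 0.57859055, -0.21804186,  0.20044858]), 'tool_rot': array([-1.57222195e+00,  2.83389477e-04, -2.85294913e+00]), 'contact_force': array([-0.76839001, -0.63983035, -0.17003406]), 'moment': array([-0.01535187,  0.0118141 ,  0.03650974]), 'grip_width': -0.00015719974226447445}
```

View pics/w1.png

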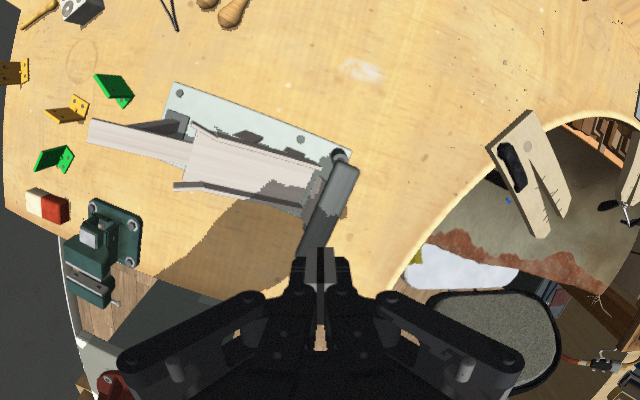

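```bash
cat >> h.py <<'E'
def chute(o,yaw):
    c,s=np.cos(yaw),np.sin(yaw); R=np.array([[c,-s,0],[s,c,0],[0,0,1]])
    return lambda x,y,z: np.array([o[0],o[1],0])+R@np.array([x,y,z])
def fz(x): return 0.133-(x+0.1)*np.tan(np.radians(28))
E
python3 - <<'E'
from h import *
s=status.read_state(); p,r=s["position"],s["tool_rot"]
d=imaging.capture("wrist");f=d["frame"].copy()
C=chute((.5866,-.1213),np.radians(-96.2))
t=imaging.capture("top");g=t["frame"].copy()
for X in [C(.1125,y,.111) for y in(-.044,.044)]+[C(.0925,y,.111) for y in(-.044,.044)]+[C(x,y,fz(x)) for x in(-.1,-.02) for y in (-.01,.01)]+[C(.115,y,.005) for y in(-.046,.046)]+[C(-.1,y,.005) for y in(-.046,.046)]:
    q=wproj(d,X,p,r); cv2.circle(f,(int(q[0]+.5),int(q[1]+.5)),2,(0,0,255),-1)
    q=proj(t,X); cv2.circle(g,(int(q[0]+.5),int(q[1]+.5)),1,(0,0,255),-1)
cv2.imwrite("pics/w2.png",cv2.resize(f[60:300,60:400],None,fx=2.3,fy=2.3))
cv2.imwrite("pics/t3.png",cv2.resize(g[170:250,325:465],None,fx=5.7,fy=5.7))
E
```

```text
(no output)
```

View pics/w2.png

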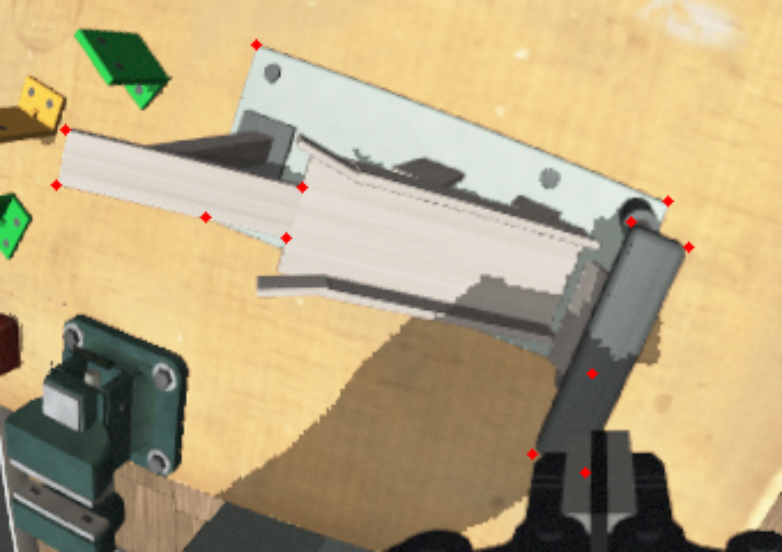

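View pics/t3.png

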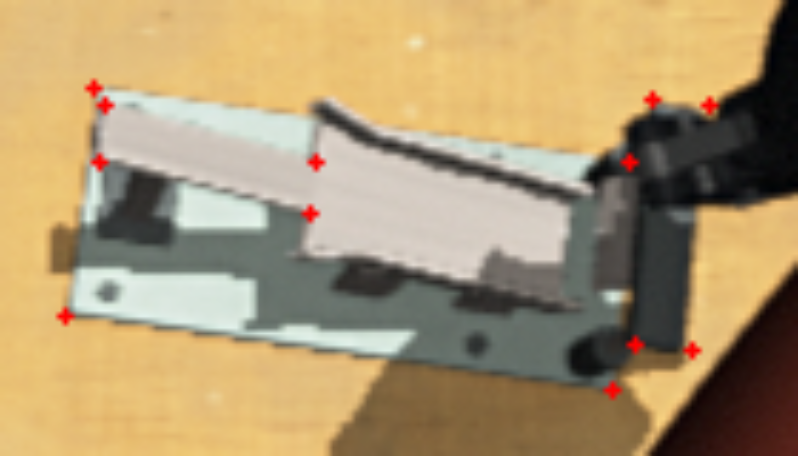

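Request:
play_rows(
  increments=[
    [[2.2,30,2],[0,0,0],0],
    [[2.2,30,2],[0,0,0],0],
    [[0,10,0],[0,0,0],0],
    [[0,0,0],[0,0,0],0],
  ],
)

```text
t: 2.2
position: [0.5714, -0.2275, 0.1303]
tool_rot: [-1.573, -0.002, -2.86]
contact_force: [-0.3, 0.2, -0.5]
grip_width: 0.0002
```

```bash
python3 - <<'E'
from h import *
s=status.read_state(); print(s["position"],s["joints"])
g=imaging.capture("scene")["frame"]
cv2.imwrite("pics/s3.png",cv2.resize(g[140:260,315:475],None,fx=5,fy=5,interpolation=cv2.INTER_CUBIC))
E
```

```text
[ 0.57142125 -0.22746865  0.13026544] [-5.91096205e-01  1.61427555e-01 -4.40084414e-02  1.36799784e+00
 -1.27597273e-04  2.26841944e+00]
```

View pics/s3.png

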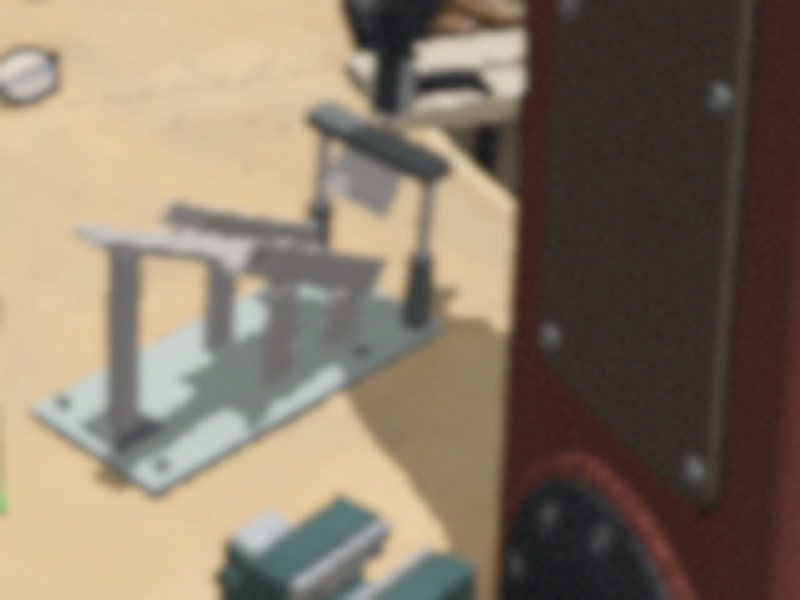

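Request:
play_rows(
  increments=[
    [[-5,6,-2.7],[0,0,0],0],
    [[0,12,0],[0,0,0],0],
    [[0,12,0],[0,0,0],0],
    [[0,12,0],[0,0,0],0],
    [[0,0,0],[0,0,0],0],
  ],
)

```text
t: 2.75
position: [0.5757, -0.2223, 0.0869]
tool_rot: [-1.573, -0.002, -2.858]
contact_force: [-0.5, 0.7, -0.1]
grip_width: 0.0001
```

Request:
play_rows(
  increments=[
    [[0,4,0],[0,0,0],0],
    [[0,2,0],[0,0,0],0],
    [[0,1,0],[0,0,0],0],
    [[0,0,0],[0,0,0],0],
  ],
)

```text
t: 3.15
position: [0.5768, -0.2231, 0.0831]
tool_rot: [-1.571, -0.0, -2.858]
contact_force: [-3.0, 1.9, 5.7]
grip_width: 0.0002
```

```bash
python3 - <<'E'
from h import *
s=status.read_state(); print(s["position"],s["contact_force"],s["joints"])
g=imaging.capture("scene")["frame"]
cv2.imwrite("pics/s4.png",cv2.resize(g[140:260,315:475],None,fx=5,fy=5,interpolation=cv2.INTER_CUBIC))
E
```

```text
[ 0.5768113  -0.22305894  0.08306272] [-3.03425049  1.87572785  5.659529  ] [-5.80017509e-01  1.91412027e-01 -9.74193131e-02  1.28205656e+00
 -2.17203397e-04  2.27770148e+00]
```

View pics/s4.png

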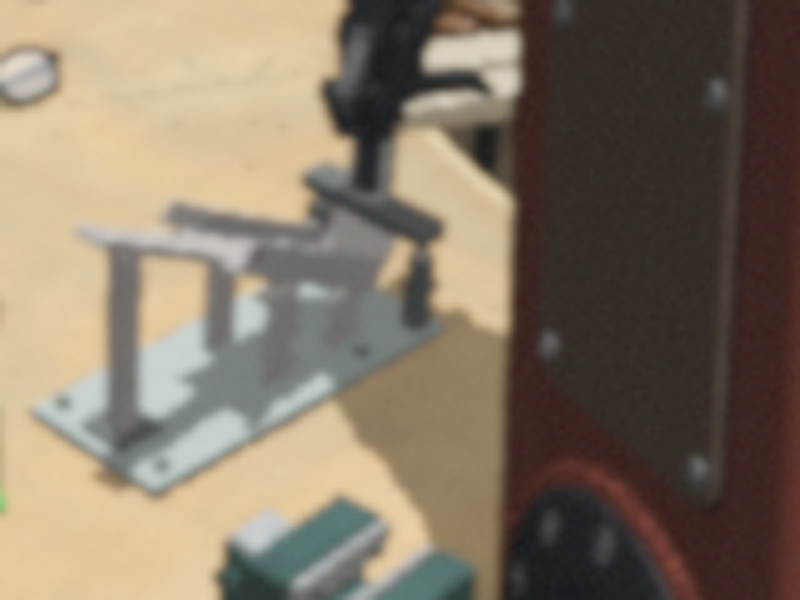

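Request:
play_rows(
  increments=[
    [[0,2,0],[0,0,0],0],
    [[0,1,0],[0,0,0],0],
    [[0,0,0],[0,0,0],0],
  ],
)

```text
t: 3.5
position: [0.577, -0.2232, 0.0827]
tool_rot: [-1.57, 0.0, -2.858]
contact_force: [-12.0, 6.4, 26.4]
grip_width: 0.0002
```

```bash
cat >> h.py <<'E'
def E2R(r): return Ro.from_euler('xyz',r).as_matrix()
def plan(p0,R0,p1,R1,n):
    """n rows from pose 0 to pose 1, round numbers"""
    w=Ro.from_matrix(R0.T@R1).as_rotvec()/n; p=np.array(p0,float); R=R0.copy(); out=[]
    for i in range(n):
        tgt=p0+(p1-p0)*(i+1)/n
        d=np.round(R.T@(tgt-p)*1000,1); wr=np.round(w,4)
        out.append([d.tolist(),wr.tolist()]); p=p+R@d/1000; R=R@Ro.from_rotvec(wr).as_matrix()
    return out,p,R
def show(rows,j):
    for i in range(0,len(rows),5): print("["+", ".join(f"[{r[0]}, {r[1]}, {j}]" for r in rows[i:i+5])+"]")
def Rdown(yaw): return E2R([-np.pi/2,0,yaw])
E
python3 - <<'E'
from h import *
from scipy.optimize import least_squares
J=np.array([[-1.50470549,.104718350,.0964864270,1.56390350],[-.572113818,.156455434,.0779107419,1.49314801],[-.591096205,.161427555,-.0440084414,1.36799784],[-.580017509,.191412027,-.0974193131,1.28205656]])
P=np.array([[.16799103,-.57567636,.24152061],[.57859055,-.21804186,.20044858],[.57142125,-.22746865,.13026544],[.5768113,-.22305894,.08306272]])
r=np.hypot(P[:,0],P[:,1]);print(r, np.arctan2(P[:,1],P[:,0])-J[:,0], J[:,1]-J[:,2]+J[:,3])
A=[];b=[]
for j,rr,z in zip(J,r,P[:,2]):
    q=j[1]-j[2]; A+= [[1,0,np.sin(j[1]),np.cos(q)],[0,1,np.cos(j[1]),-np.sin(q)]]; b+=[rr,z]
x,res,_,_=np.linalg.lstsq(np.array(A),np.array(b),rcond=None);print(x,np.array(A)@x-b)
R=E2R([-1.572,0,-2.858])
rows,p,Rn=plan(np.array([.577,-.2232,.25]),R,np.array([.55,.17,.22]),Rdown(np.radians(-18)),18)
show(rows,60);print(p)
E
```

```text
[0.5996868  0.61831163 0.61503189 0.61843881] [0.21784002 0.2117222  0.21225021 0.2110199 ] [1.57213542 1.5716927  1.57343384 1.5708879 ]
[-0.00175239 -0.23150084  0.48037104  0.55022404] [-0.00102202  0.00018878  0.00331406 -0.00061849 -0.00092151  0.00011697
 -0.00137053  0.00031275]
[[[-4.7, 1.7, -21.4], [0.0, -0.1413, -0.0001], 60], [[-7.6, 1.7, -20.5], [0.0, -0.1413, -0.0001], 60], [[-10.5, 1.7, -19.2], [0.0, -0.1413, -0.0001], 60], [[-13.0, 1.7, -17.6], [0.0, -0.1413, -0.0001], 60], [[-15.4, 1.7, -15.6], [0.0, -0.1413, -0.0001], 60]]
[[[-17.5, 1.6, -13.2], [0.0, -0.1413, -0.0001], 60], [[-19.1, 1.7, -10.7], [0.0, -0.1413, -0.0001], 60], [[-20.4, 1.7, -7.8], [0.0, -0.1413, -0.0001], 60], [[-21.4, 1.7, -4.9], [0.0, -0.1413, -0.0001], 60], [[-21.8, 1.7, -1.8], [0.0, -0.1413, -0.0001], 60]]
[[[-21.9, 1.6, 1.2], [0.0, -0.1413, -0.0001], 60], [[-21.4, 1.7, 4.3], [0.0, -0.1413, -0.0001], 60], [[-20.7, 1.7, 7.3], [0.0, -0.1413, -0.0001], 60], [[-19.4, 1.7, 10.2], [0.0, -0.1413, -0.0001], 60], [[-17.8, 1.6, 12.7], [0.0, -0.1413, -0.0001], 60]]
[[[-15.8, 1.7, 15.2], [0.0, -0.1413, -0.0001], 60], [[-13.5, 1.7, 17.2], [0.0, -0.1413, -0.0001], 60], [[-11.0, 1.6, 18.9], [0.0, -0.1413, -0.0001], 60]]
[0.54996113 0.16997934 0.22002331]
```

Request:
play_rows(
  increments=[
    [[0,-20,0],[0,0,0],0],
    [[0,-42,0],[0,0,0],0],
    [[0,-42,0],[0,0,0],20],
    [[0,-42,0],[0,0,0],60],
    [[0,-22,0],[0,0,0],60],
  ],
)

```text
t: 4.0
position: [0.5779, -0.2237, 0.2518]
tool_rot: [-1.567, 0.003, -2.858]
contact_force: [-0.9, -0.1, 0.5]
grip_width: 0.0429
```

Request:
play_rows(
  increments=[
    [[-4.7,1.7,-21.4],[0.0,-0.1413,-0.0001],60],
    [[-7.6,1.7,-20.5],[0.0,-0.1413,-0.0001],60],
    [[-10.5,1.7,-19.2],[0.0,-0.1413,-0.0001],60],
    [[-13.0,1.7,-17.6],[0.0,-0.1413,-0.0001],60],
    [[-15.4,1.7,-15.6],[0.0,-0.1413,-0.0001],60],
  ],
)

```text
t: 4.5
position: [0.5694, -0.1131, 0.2389]
tool_rot: [-1.57, -0.0, -2.146]
contact_force: [-0.1, 0.2, 0.2]
grip_width: 0.0603
```

Request:
play_rows(
  increments=[
    [[-17.5,1.6,-13.2],[0.0,-0.1413,-0.0001],60],
    [[-19.1,1.7,-10.7],[0.0,-0.1413,-0.0001],60],
    [[-20.4,1.7,-7.8],[0.0,-0.1413,-0.0001],60],
    [[-21.4,1.7,-4.9],[0.0,-0.1413,-0.0001],60],
    [[-21.8,1.7,-1.8],[0.0,-0.1413,-0.0001],60],
  ],
)

```text
t: 5.0
position: [0.562, -0.0039, 0.2305]
tool_rot: [-1.571, -0.001, -1.439]
contact_force: [0.5, -0.2, -0.0]
grip_width: 0.06
```

Request:
play_rows(
  increments=[
    [[-21.9,1.6,1.2],[0.0,-0.1413,-0.0001],60],
    [[-21.4,1.7,4.3],[0.0,-0.1413,-0.0001],60],
    [[-20.7,1.7,7.3],[0.0,-0.1413,-0.0001],60],
    [[-19.4,1.7,10.2],[0.0,-0.1413,-0.0001],60],
    [[-17.8,1.6,12.7],[0.0,-0.1413,-0.0001],60],
  ],
)

```text
t: 5.5
position: [0.5544, 0.1054, 0.2221]
tool_rot: [-1.572, -0.001, -0.733]
contact_force: [0.6, -0.2, -0.0]
grip_width: 0.06
```

Request:
play_rows(
  increments=[
    [[-15.8,1.7,15.2],[0.0,-0.1413,-0.0001],60],
    [[-13.5,1.7,17.2],[0.0,-0.1413,-0.0001],60],
    [[-11.0,1.6,18.9],[0.0,-0.1413,-0.0001],60],
    [[0,0,0],[0,0,0],60],
    [[0,0,0],[0,0,0],60],
  ],
)

```text
t: 6.0
position: [0.5499, 0.1701, 0.217]
tool_rot: [-1.572, -0.001, -0.316]
contact_force: [0.3, 0.0, 0.3]
grip_width: 0.0601
```

```bash
python3 - <<'E'
from h import *
import pickle
s=status.read_state(); print(s["position"],s["tool_rot"],s["joints"])
d=imaging.capture("wrist");cv2.imwrite("pics/w3.png",d["frame"])
t=imaging.capture("top");cv2.imwrite("pics/t4.png",t["frame"])
pickle.dump((s,d,t),open("v1.pkl","wb"))
E
```

```text
[0.54987207 0.17012335 0.21698552] [-1.57238037e+00 -6.44481033e-04 -3.15782074e-01] [ 0.07382927  0.0259573  -0.02989472  1.5149498  -0.00171013  0.38961186]
```

View pics/w3.png

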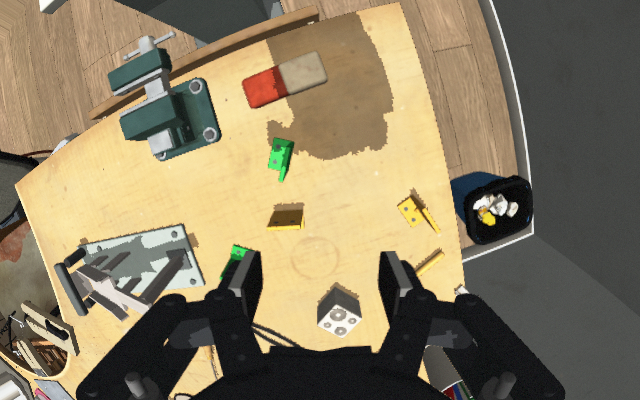

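```bash
python3 - <<'E'
from h import *
import pickle
s,d,t=pickle.load(open("v1.pkl","rb"))
f=d["frame"]
a=cv2.resize(f[190:250,250:330],None,fx=5,fy=5,interpolation=cv2.INTER_CUBIC)
b=cv2.resize(f[180:240,380:460],None,fx=5,fy=5,interpolation=cv2.INTER_CUBIC)
cv2.imwrite("pics/w3c.png",np.hstack([a,b]))
E
```

```text
(no output)
```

View pics/w3c.png

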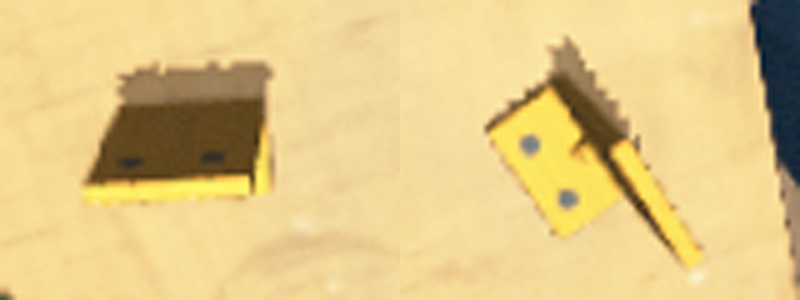

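```bash
python3 - <<'E'
from h import *
import pickle
s,d,t=pickle.load(open("v1.pkl","rb"))
P=s["position"];r=s["tool_rot"]
c=lambda x,y,ox,oy:((x+.5)/5-.5+ox,(y+.5)/5-.5+oy)
def rep(n,e1,e2,o,z=.052):
    A=wonz(d,*c(*e1,*o),P,r,z);B=wonz(d,*c(*e2,*o),P,r,z)
    v=B-A; print(n,"mid",((A+B)/2).round(4),"len",np.linalg.norm(v).round(4),"normal deg",(np.degrees(np.arctan2(v[1],v[0]))+90).round(1),(np.degrees(np.arctan2(v[1],v[0]))-90).round(1))
rep("b2 top",(86,193),(251,187),(250,190))
rep("b1 top",(221,143),(294,265),(380,180))
# base outer edge (z=0) b2, short leg top b1 (z=5mm)
rep("b2 outer base",(121,107),(266,98),(250,190),0)
rep("b1 short outer edge z5",(86,132),(162,238),(380,180),.005)
# top camera cross-check
C=lambda x,y:((x+.5)/5-.5+180,(y+.5)/5-.5+140)
for n,e1,e2 in [("b2",(434,328),(524,357)),("b1",(116,196),(137,268))]:
    A=onz(t,*C(*e1),.052);B=onz(t,*C(*e2),.052);v=B-A;print(n,(A+B)/2,np.linalg.norm(v),np.degrees(np.arctan2(v[1],v[0]))+90)
E
```

```text
b2 top mid [0.579  0.1193 0.052 ] len 0.0348 normal deg 164.6 -15.4
b1 top mid [0.6212 0.2713 0.052 ] len 0.0351 normal deg 108.1 -71.9
b2 outer base mid [0.5778 0.1198 0.    ] len 0.0351 normal deg 165.8 -14.2
b1 short outer edge z5 mid [0.6281 0.2513 0.005 ] len 0.0353 normal deg 110.4 -69.6
b2 [0.57759576 0.11567268 0.052     ] 0.040614842836421486 -16.4318316539364
b1 [0.62171925 0.26963164 0.052     ] 0.033592559057755614 -69.85377955056225
```

```bash
cat >> h.py <<'E'
def pickpose(tip,beta,alpha,zb,back=0):
    Rb=Ro.from_euler('z',beta).as_matrix(); c,s=np.cos(alpha),np.sin(alpha)
    R=Rb@np.array([[c,-s,0],[0,0,1],[-s,-c,0]])
    G=np.array([tip[0],tip[1],zb]); a=R[:,1]
    return G+a*(.008-back),R
E
python3 - <<'E'
from h import *
s=status.read_state();P=s["position"];R=E2R(s["tool_rot"])
A=np.radians(25)
p1,R1=pickpose((.579,.119),np.radians(-15),A,.038,.08); print(p1,R1,np.linalg.det(R1))
rows,p,Rn=plan(P,R,p1,R1,5);show(rows,56)
p2,_=pickpose((.579,.119),np.radians(-15),A,.038); print("final",p2, np.linalg.norm(p2-p1))
E
```

```text
[0.60839169 0.11112452 0.10325416] [[ 0.8754261  -0.40821789  0.25881905]
 [-0.23456972  0.10938165  0.96592583]
 [-0.42261826 -0.90630779  0.        ]] 0.9999999999999997
[[[14.7, 22.8, -7.4], [-0.0021, -0.0109, 0.0874], 56], [[16.6, 21.4, -7.5], [-0.0021, -0.0109, 0.0874], 56], [[18.2, 20.0, -7.7], [-0.0021, -0.0109, 0.0874], 56], [[19.9, 18.2, -7.8], [-0.0021, -0.0109, 0.0874], 56], [[21.3, 16.5, -8.0], [-0.0021, -0.0109, 0.0874], 56]]
final [0.57573426 0.11987505 0.03074954] 0.08000000000000002
```

Request:
play_rows(
  increments=[
    [[14.7,22.8,-7.4],[-0.002,-0.011,0.0874],56],
    [[16.6,21.4,-7.5],[-0.002,-0.011,0.0874],56],
    [[18.2,20.0,-7.7],[-0.002,-0.011,0.0874],56],
    [[19.9,18.2,-7.8],[-0.002,-0.011,0.0874],56],
    [[21.3,16.5,-8.0],[-0.002,-0.011,0.0874],56],
  ],
)

```text
t: 6.6
position: [0.6084, 0.111, 0.104]
tool_rot: [-1.57, 0.433, -0.262]
contact_force: [0.8, 0.4, 0.8]
grip_width: 0.0564
```

Request:
play_rows(
  increments=[
    [[0,0,0],[0,0,0],56],
    [[0,0,0],[0,0,0],56],
  ],
)

```text
t: 6.8
position: [0.6072, 0.1118, 0.1024]
tool_rot: [-1.572, 0.434, -0.263]
contact_force: [0.5, -0.1, 2.1]
grip_width: 0.0561
```

```bash
python3 - <<'E'
from h import *
s=status.read_state();P=s["position"];R=E2R(s["tool_rot"]);print(P,s["joints"])
p2,R2=pickpose((.579,.119),np.radians(-15),np.radians(25),.038)
print("to go tool mm",R.T@(p2-P)*1000,"rot",Ro.from_matrix(R.T@R2).as_rotvec())
d=imaging.capture("wrist");f=d["frame"].copy()
for X in [(.579,.119,.052),(.579,.119,.0)]:
    q=wproj(d,X,P,s["tool_rot"]);cv2.circle(f,(int(q[0]+.5),int(q[1]+.5)),2,(0,0,255),-1)
cv2.imwrite("pics/w4.png",f)
E
```

```text
[0.60721027 0.11180357 0.10241526] [-0.06849049  0.73651726  0.55937342  1.8209655   0.08047365  0.1766691 ]
to go tool mm [ 0.68449606 78.6847943  -0.31273826] rot [ 0.0004663  -0.00093296  0.00196747]
```

View pics/w4.png

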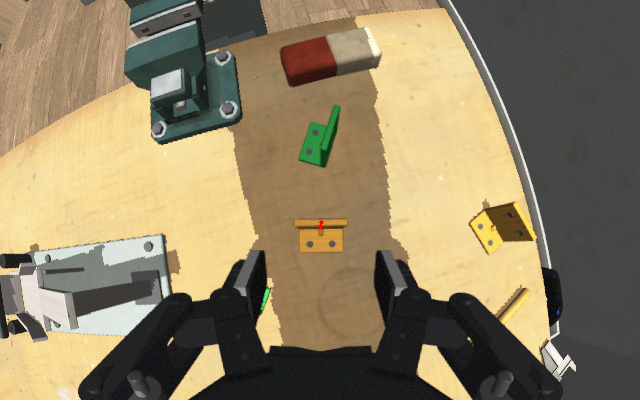

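Request:
play_rows(
  increments=[
    [[0.7,28,-0.3],[0,0,0],52],
    [[0,28,0],[0,0,0],52],
    [[0,16,0],[0,0,0],52],
    [[0,6.5,0],[0,0,0],52],
    [[0,0,0],[0,0,0],52],
  ],
)

```text
t: 7.35
position: [0.5772, 0.1213, 0.0365]
tool_rot: [-1.569, 0.426, -0.259]
contact_force: [0.3, -0.1, 0.8]
grip_width: 0.0517
```

```bash
python3 - <<'E'
from h import *
s=status.read_state();print(s["position"],s["contact_force"])
cv2.imwrite("pics/w5.png",imaging.capture("wrist")["frame"])
E
```

```text
[0.5771852  0.12131774 0.03645198] [ 0.31937865 -0.07203825  0.84791927]
```

View pics/w5.png

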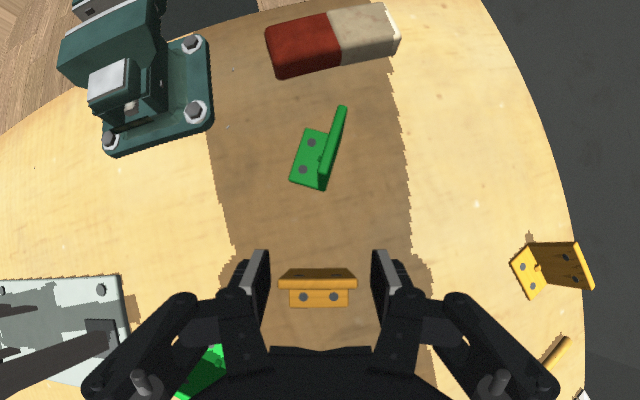

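Request:
play_rows(
  increments=[
    [[0,2,0],[0,0,0],52],
    [[0,0,0],[0,0,0],52],
    [[0,0,0],[0,0,0],44],
  ],
)

```text
t: 7.7
position: [0.5762, 0.1209, 0.0319]
tool_rot: [-1.57, 0.43, -0.26]
contact_force: [-0.2, 0.0, 0.1]
grip_width: 0.0443
```

Request:
play_rows(
  increments=[
    [[0,0,0],[0,0,0],30],
    [[0,0,0],[0,0,0],20],
    [[0,0,0],[0,0,0],0],
    [[0,0,0],[0,0,0],0],
  ],
)

```text
t: 8.1
position: [0.5761, 0.1209, 0.0319]
tool_rot: [-1.57, 0.43, -0.259]
contact_force: [1.2, 0.3, 5.5]
grip_width: 0.0342
```

Request:
play_rows(
  increments=[
    [[-8,-18,0],[0,0,0],0],
    [[-13,-28,0],[0,0,0],0],
    [[-13,-28,0],[0,0,0],0],
    [[-13,-28,0],[0,0,0],0],
    [[0,0,0],[0,0,0],0],
  ],
)

```text
t: 8.6
position: [0.5774, 0.121, 0.1479]
tool_rot: [-1.569, 0.425, -0.259]
contact_force: [0.5, -1.1, -0.1]
grip_width: 0.0345
```

```bash
python3 - <<'E'
from h import *
s=status.read_state();print(s["position"],s["joints"],s["tool_rot"],s["grip_width"])
f=imaging.capture("wrist")["frame"]
cv2.imwrite("pics/w6.png",f);cv2.imwrite("pics/w6c.png",cv2.resize(f[230:370,220:420],None,fx=4,fy=4,interpolation=cv2.INTER_CUBIC))
E
```

```text
[0.57737896 0.12096329 0.14789119] [-0.05788976  0.60647     0.46553262  1.84695817  0.08414417  0.18351142] [-1.56901419  0.42500989 -0.25883385] 0.03448385943795267
```

View pics/w6c.png

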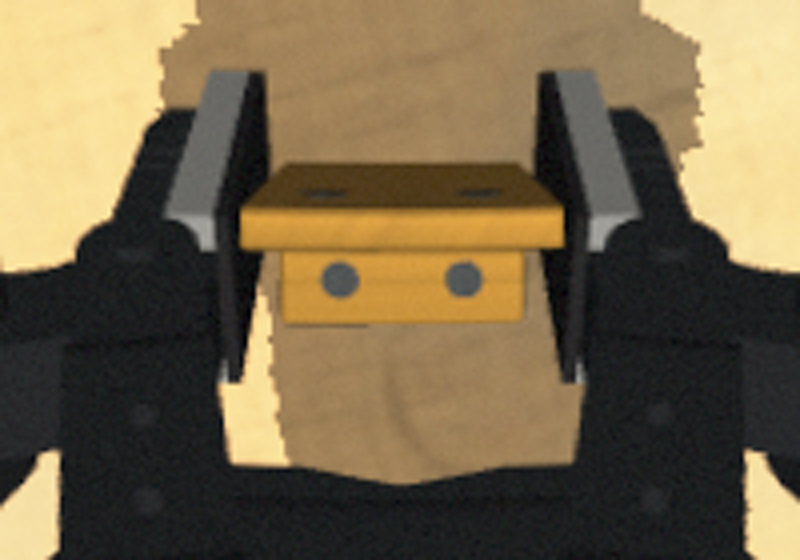

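```bash
cat >> h.py <<'E'
CO=(.5866,-.1213); CY=np.radians(-96.2); S28,C28=np.sin(np.radians(28)),np.cos(np.radians(28))
def placepose(tip_tool,alpha,s_tip,h,back=0.):
    """leg-mid tip at slope coord s_tip from high end, outer face h above floor; shifted 'back' along slope normal"""
    Rc=Ro.from_euler('z',CY).as_matrix()
    Rb=Rc@np.array([[S28,0,-C28],[0,1,0],[C28,0,S28]])
    c,s=np.cos(alpha),np.sin(alpha)
    R=Rb@np.array([[c,-s,0],[0,0,1],[-s,-c,0]])
    C=chute(CO,CY); x=-.1+s_tip*C28
    tip=C(x,0,fz(x))+Rb[:,0]*(.0025+h+back)
    return tip-R@np.array(tip_tool),R,tip
E
python3 - <<'E'
from h import *
s=status.read_state();P=s["position"];R=E2R(s["tool_rot"])
d=imaging.capture("wrist")
t=np.array([-.0055,-.0196,0])
ct,st=np.cos(.43),np.sin(.43)
# bracket axes in tool: x_b=(c,-s,0), z_b=(-s,-c,0)
xb=np.array([ct,-st,0]);zb=np.array([-st,-ct,0])
# compare: tip outer/inner edge mid, foot far edge of short leg (x_b +21.5 from mid, z -47)
for n,q in [("tip outer",t-xb*.0025),("tip inner",t+xb*.0025),("short edge top",t+xb*.0215-zb*.047),("short edge bottom",t+xb*.0215-zb*.052)]:
    print(n,wproj(d,P+R@q,P,s["tool_rot"]))
print([ (220+x/4,230+y/4) for x,y in [(402,207),(402,247),(402,318)]])
p1,R1,tip=placepose(t,.43,.031,.002,.06); p2,_,tip2=placepose(t,.43,.031,.002)
print(p1,p2,tip2,R1[:,1])
rows,p,Rn=plan(P,R,p1,R1,13);show(rows,0)
E
```

```text
tip outer [321.47625832 280.72473405]
tip inner [321.47388022 292.19046149]
short edge top [321.12378917 310.47879124]
short edge bottom [321.0981583  308.62625965]
[(320.5, 281.75), (320.5, 291.75), (320.5, 309.5)]
[ 0.58941682 -0.09537075  0.16315598] [ 0.59245898 -0.06736721  0.11017913] [ 0.59421568 -0.05119645  0.12241965] [-0.0655405  -0.60331059 -0.79480864]
[[[4.2, -3.4, -15.8], [-0.0129, 0.1131, -0.0682], 0], [[6.1, -2.9, -15.3], [-0.0129, 0.1131, -0.0682], 0], [[8.0, -2.2, -14.5], [-0.0129, 0.1131, -0.0682], 0], [[9.7, -1.4, -13.6], [-0.0129, 0.1131, -0.0682], 0], [[11.3, -0.5, -12.3], [-0.0129, 0.1131, -0.0682], 0]]
[[[12.6, 0.5, -11.1], [-0.0129, 0.1131, -0.0682], 0], [[13.6, 1.5, -9.5], [-0.0129, 0.1131, -0.0682], 0], [[14.6, 2.5, -7.9], [-0.0129, 0.1131, -0.0682], 0], [[15.1, 3.7, -6.2], [-0.0129, 0.1131, -0.0682], 0], [[15.4, 4.7, -4.4], [-0.0129, 0.1131, -0.0682], 0]]
[[[15.4, 5.9, -2.5], [-0.0129, 0.1131, -0.0682], 0], [[15.2, 6.9, -0.8], [-0.0129, 0.1131, -0.0682], 0], [[14.7, 8.0, 1.0], [-0.0129, 0.1131, -0.0682], 0]]
```

```bash
python3 - <<'E'
from h import *
s=status.read_state();P=s["position"];R=E2R(s["tool_rot"])
t=np.array([-.0055,-.0196,0])
p2,R1,tip2=placepose(t,.43,.031,.002)
p1=p2+np.array([0,0,.1])
rows,p,Rn=plan(P,R,p1,R1,13);show(rows,0)
print(p1,"down in tool:",R1.T@np.array([0,0,-1.]))
E
```

```text
[[[2.4, -6.7, -13.7], [-0.0127, 0.1132, -0.0683], 0], [[4.3, -6.3, -13.4], [-0.0127, 0.1132, -0.0683], 0], [[6.2, -5.8, -12.8], [-0.0127, 0.1132, -0.0683], 0], [[8.0, -5.1, -12.1], [-0.0127, 0.1132, -0.0683], 0], [[9.7, -4.4, -11.2], [-0.0127, 0.1132, -0.0683], 0]]
[[[11.2, -3.5, -10.0], [-0.0127, 0.1132, -0.0683], 0], [[12.4, -2.7, -8.8], [-0.0127, 0.1132, -0.0683], 0], [[13.5, -1.6, -7.3], [-0.0127, 0.1132, -0.0683], 0], [[14.3, -0.6, -5.8], [-0.0127, 0.1132, -0.0683], 0], [[14.8, 0.5, -4.1], [-0.0127, 0.1132, -0.0683], 0]]
[[[15.1, 1.5, -2.3], [-0.0127, 0.1132, -0.0683], 0], [[15.2, 2.6, -0.7], [-0.0127, 0.1132, -0.0683], 0], [[15.0, 3.7, 1.1], [-0.0127, 0.1132, -0.0683], 0]]
[ 0.59245898 -0.06736721  0.21017913] down in tool: [-0.60686013  0.79480864  0.        ]
```

Request:
play_rows(
  increments=[
    [[2.4,-6.7,-13.7],[-0.0127,0.1132,-0.0683],0],
    [[4.3,-6.3,-13.4],[-0.0127,0.1132,-0.0683],0],
    [[6.2,-5.8,-12.8],[-0.0127,0.1132,-0.0683],0],
    [[8.0,-5.1,-12.1],[-0.0127,0.1132,-0.0683],0],
    [[9.7,-4.4,-11.2],[-0.0127,0.1132,-0.0683],0],
  ],
)

```text
t: 9.2
position: [0.5813, 0.0479, 0.1678]
tool_rot: [-1.766, 0.024, -0.805]
contact_force: [-0.2, 1.1, -1.1]
grip_width: 0.0347
```

Request:
play_rows(
  increments=[
    [[11.2,-3.5,-10.0],[-0.0127,0.1132,-0.0683],0],
    [[12.4,-2.7,-8.8],[-0.0127,0.1132,-0.0683],0],
    [[13.5,-1.6,-7.3],[-0.0127,0.1132,-0.0683],0],
    [[14.3,-0.6,-5.8],[-0.0127,0.1132,-0.0683],0],
    [[14.8,0.5,-4.1],[-0.0127,0.1132,-0.0683],0],
  ],
)

```text
t: 9.7
position: [0.5875, -0.0244, 0.1934]
tool_rot: [-1.728, -0.421, -1.308]
contact_force: [-0.7, -0.5, -1.0]
grip_width: 0.0345
```

Request:
play_rows(
  increments=[
    [[15.1,1.5,-2.3],[-0.0127,0.1132,-0.0683],0],
    [[15.2,2.6,-0.7],[-0.0127,0.1132,-0.0683],0],
    [[15.0,3.7,1.1],[-0.0127,0.1132,-0.0683],0],
    [[0,0,0],[0,0,0],0],
    [[0,0,0],[0,0,0],0],
  ],
)

```text
t: 10.2
position: [0.5916, -0.0669, 0.2083]
tool_rot: [-1.577, -0.651, -1.673]
contact_force: [-0.5, -0.0, -1.8]
grip_width: 0.0347
```

```bash
cat > chk.py <<'E'
from h import *
import sys
t=np.array(eval(sys.argv[2])) ; al=float(sys.argv[3])
s=status.read_state();P=s["position"];R=E2R(s["tool_rot"]);print(P,s["tool_rot"],s["joints"],s["contact_force"],s["grip_width"])
p2,R1,tip=placepose(t,al,.031,.0)
print("to go (outer face on floor)",R.T@(p2-P)*1000,Ro.from_matrix(R.T@R1).as_rotvec(),"world",(p2-P)*1000)
d=imaging.capture("wrist");f=d["frame"].copy()
C=chute(CO,CY)
for X in [C(-.1,.01,.133),C(-.1,-.01,.133),C(-.02,.01,fz(-.02)),C(-.02,-.01,fz(-.02)),C(-.1,.046,.005),C(-.1,-.046,.005)]:
    q=wproj(d,X,P,s["tool_rot"]);cv2.circle(f,(int(q[0]+.5),int(q[1]+.5)),1,(0,0,255),-1)
cv2.imwrite(f"pics/{sys.argv[1]}.png",f)
cv2.imwrite(f"pics/{sys.argv[1]}c.png",cv2.resize(f[200:350,220:420],None,fx=4,fy=4,interpolation=cv2.INTER_CUBIC))
E
python3 chk.py w7 "[-.0055,-.0196,0]" .43
```

```text
[ 0.59157119 -0.06685541  0.20834045] [-1.57745307 -0.65052131 -1.67271779] [-0.03372689  0.1955927   0.02687349  1.4622081  -0.64816769  1.66144089] [-0.51221085 -0.02426799 -1.78399103] 0.034661303629592494
to go (outer face on floor) [-60.92994309  79.19590538   1.46837208] [ 0.00284417  0.00500677 -0.00156616] world [  0.98919128   0.4216512  -99.92721962]
```

View pics/w7.png

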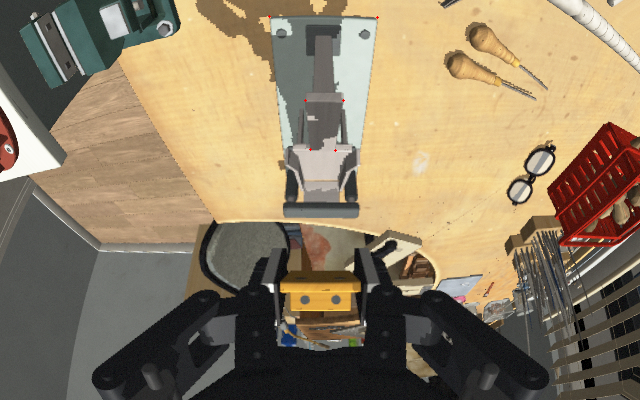

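```bash
python3 - <<'E'
import cv2
f=cv2.imread("pics/w7.png");cv2.imwrite("pics/w7d.png",cv2.resize(f[10:220,260:390],None,fx=2.85*1.6,fy=2.85,interpolation=cv2.INTER_CUBIC))
E
```

```text
(no output)
```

View pics/w7d.png

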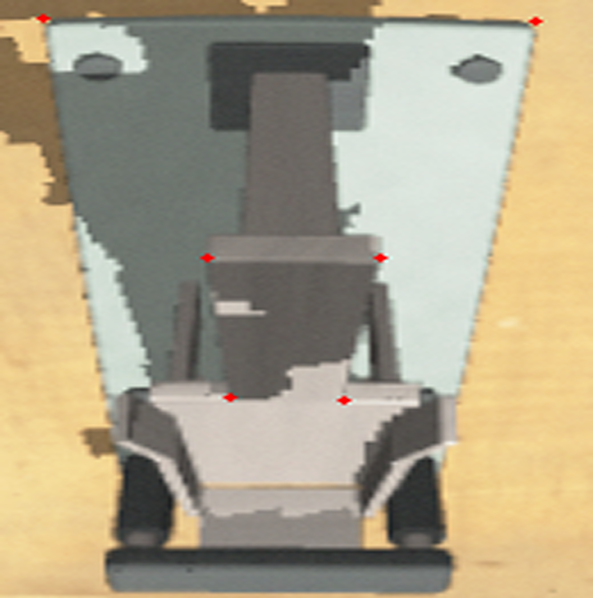

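Request:
play_rows(
  increments=[
    [[-17,22.2,0.5],[0.003,0.005,-0.0015],0],
    [[-17,22.2,0.5],[0,0,0],0],
    [[-15,19.5,0.5],[0,0,0],0],
    [[-3,4,0],[0,0,0],0],
    [[0,0,0],[0,0,0],0],
  ],
)

```text
t: 10.75
position: [0.5932, -0.0674, 0.1241]
tool_rot: [-1.568, -0.653, -1.682]
contact_force: [0.5, -0.6, -0.6]
grip_width: 0.035
```

```bash
python3 chk.py w8 "[-.0055,-.0196,0]" .43; python3 - <<'E'
from h import *
g=imaging.capture("scene")["frame"]
cv2.imwrite("pics/s5.png",cv2.resize(g[140:260,315:475],None,fx=5,fy=5,interpolation=cv2.INTER_CUBIC))
E
```

```text
[ 0.59321432 -0.06742278  0.12407909] [-1.567991   -0.65345395 -1.68243231] [-0.03332933  0.2366519  -0.08221101  1.30824712 -0.65138266  1.66717492] [ 0.45751825 -0.59215644 -0.56959948] 0.03503291699955372
to go (outer face on floor) [-10.24631907  11.88311524  -0.79338791] [-0.00072465 -0.00271937  0.00135363] world [ -0.653939     0.98901461 -15.66585971]
```

View pics/w8c.png

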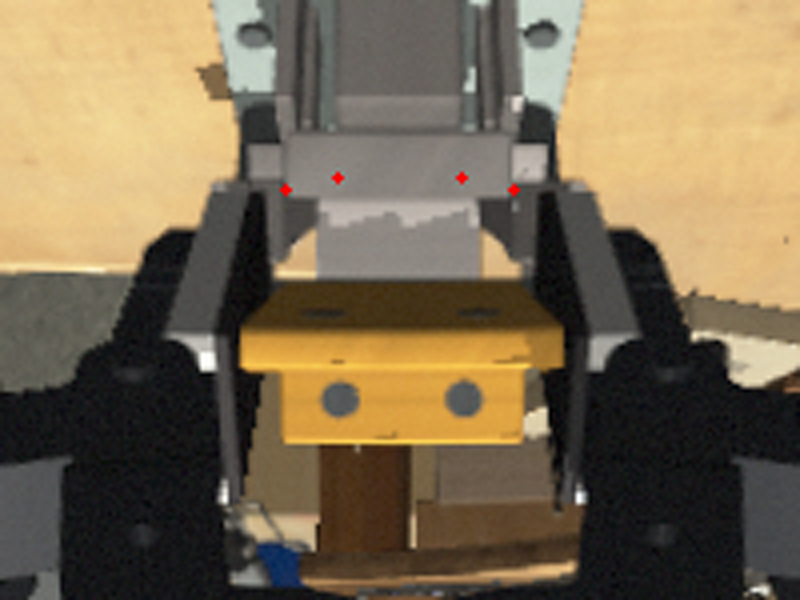

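View pics/s5.png

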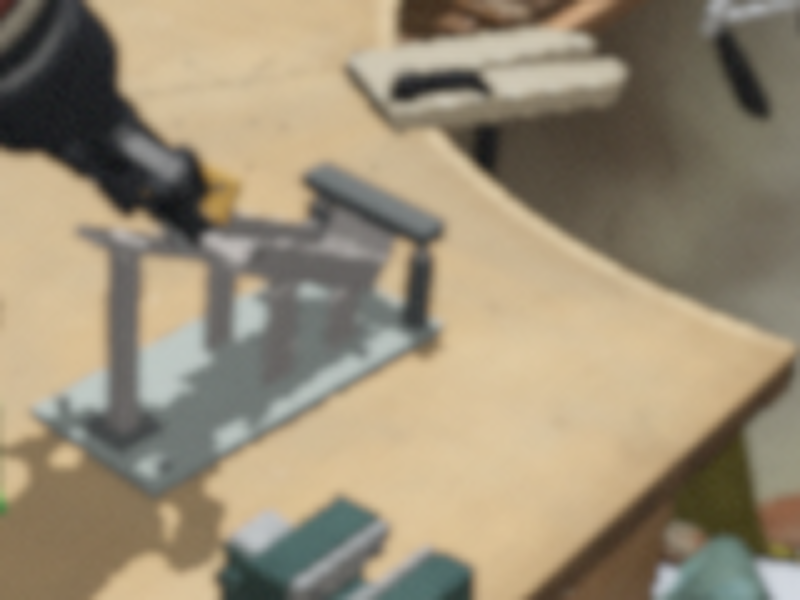

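Request:
play_rows(
  increments=[
    [[-5,5.5,-0.8],[0,-0.002,0],0],
    [[-2,2.5,0],[0,0,0],0],
    [[0,0,0],[0,0,0],0],
    [[0,0,0],[0,0,0],0],
  ],
)

```text
t: 11.25
position: [0.5931, -0.0668, 0.1141]
tool_rot: [-1.567, -0.654, -1.682]
contact_force: [-0.0, -0.1, -0.0]
grip_width: 0.0345
```

```bash
python3 chk.py w9 "[-.0055,-.0196,0]" .43
```

```text
[ 0.59311041 -0.06679749  0.1140698 ] [-1.56683555 -0.65405196 -1.68249714] [-0.0320384   0.24302862 -0.09375764  1.28998265 -0.65201348  1.6680422 ] [-0.03436484 -0.05757192 -0.046677  ] 0.034542998849014496
to go (outer face on floor) [-3.67970097  4.30421856 -0.6042021 ] [-0.00183989 -0.00276827  0.00195331] world [-0.55003285  0.36372847 -5.65656453]
```

Request:
play_rows(
  increments=[
    [[-1.2,1.4,-0.6],[-0.002,-0.003,0.002],0],
    [[-0.8,1,0],[0,0,0],0],
    [[0,0,0],[0,0,0],0],
  ],
)

```text
t: 11.6
position: [0.5924, -0.0666, 0.1106]
tool_rot: [-1.572, -0.652, -1.679]
contact_force: [-0.5, -0.0, -0.3]
grip_width: 0.0351
```

Request:
play_rows(
  increments=[
    [[-0.8,1,0],[0,0,0],0],
    [[0,0,0],[0,0,0],0],
  ],
)

```text
t: 11.8
position: [0.5924, -0.0666, 0.1094]
tool_rot: [-1.571, -0.652, -1.679]
contact_force: [-0.0, -0.4, -0.5]
grip_width: 0.0349
```

Request:
play_rows(
  increments=[
    [[-0.6,0.8,0],[0,0,0],0],
    [[0,0,0],[0,0,0],0],
  ],
)

```text
t: 12.0
position: [0.5925, -0.0666, 0.1084]
tool_rot: [-1.571, -0.652, -1.679]
contact_force: [1.1, 0.1, -0.4]
grip_width: 0.0346
```

```bash
python3 chk.py w10 "[-.0055,-.0196,0]" .43; python3 - <<'E'
from h import *
g=imaging.capture("scene")["frame"]
cv2.imwrite("pics/s6.png",cv2.resize(g[140:260,315:475],None,fx=5,fy=5,interpolation=cv2.INTER_CUBIC))
E
```

```text
[ 0.59245766 -0.06658509  0.10842492] [-1.57127629 -0.65207255 -1.67872228] [-0.03255838  0.24748595 -0.09855796  1.28277652 -0.64986149  1.66587766] [ 1.05068912  0.05155052 -0.40445259] 0.034567168954499836
to go (outer face on floor) [-0.13547195 -0.08876241  0.08578422] [ 3.07337375e-04  2.26098057e-04 -3.15360995e-05] world [ 0.10272539  0.1513313  -0.01169103]
```

View pics/w10c.png

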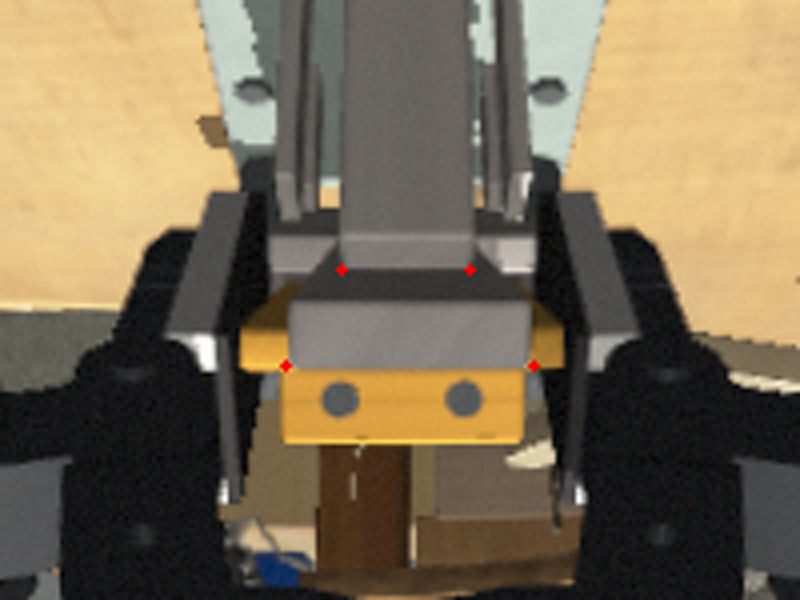

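View pics/s6.png

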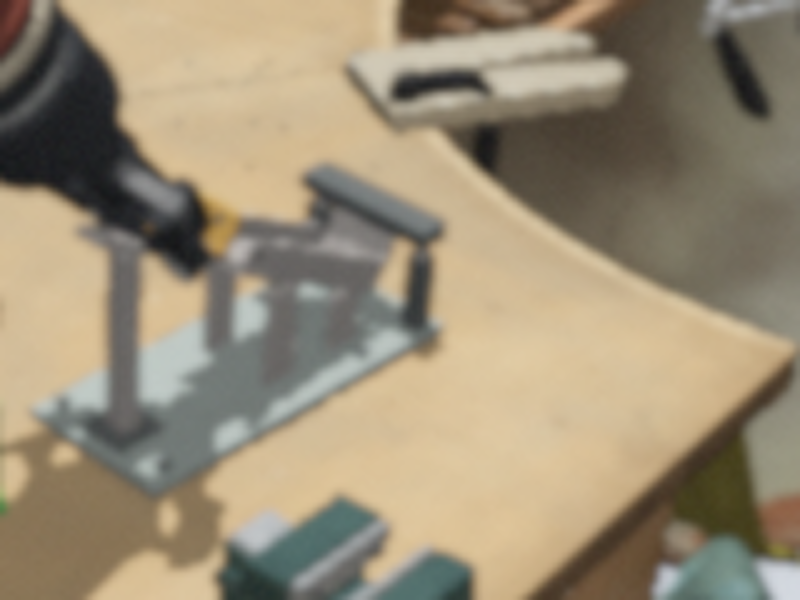

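Request:
play_rows(
  increments=[
    [[-0.6,0.8,0],[0,0,0],0],
    [[0,0,0],[0,0,0],0],
  ],
)

```text
t: 12.3
position: [0.5927, -0.0668, 0.1078]
tool_rot: [-1.571, -0.653, -1.679]
contact_force: [0.4, -0.6, 1.1]
grip_width: 0.0346
```

Request:
play_rows(
  increments=[
    [[-0.5,0.7,0],[0,0,0],0],
    [[0,0,0],[0,0,0],0],
  ],
)

```text
t: 12.5
position: [0.5929, -0.0671, 0.1076]
tool_rot: [-1.57, -0.653, -1.68]
contact_force: [-0.4, -2.7, 4.2]
grip_width: 0.0345
```

Request:
play_rows(
  increments=[
    [[0,0,0],[0,0,0],52],
    [[0,0,0],[0,0,0],52],
    [[0,0,0],[0,0,0],52],
  ],
)

```text
t: 12.8
position: [0.5924, -0.0665, 0.1063]
tool_rot: [-1.572, -0.652, -1.678]
contact_force: [0.0, -0.4, -0.9]
grip_width: 0.0519
```

```bash
python3 chk.py w11 "[-.0055,-.0196,0]" .43; python3 - <<'E'
from h import *
g=imaging.capture("scene")["frame"]
a=cv2.resize(g[140:260,315:475],None,fx=5,fy=5,interpolation=cv2.INTER_CUBIC)
cv2.imwrite("pics/s7.png",a)
f=cv2.imread("pics/w11.png")
E
```

```text
[ 0.59235087 -0.06648655  0.10634001] [-1.57173799 -0.65171897 -1.67834951] [-0.03254532  0.24903505 -0.10056618  1.27948147 -0.64948662  1.66575012] [ 0.02087057 -0.38658504 -0.85063052] 0.05193846831847879
to go (outer face on floor) [ 1.19791225 -1.69396765  0.2010373 ] [ 0.00054292  0.00052263 -0.00038492] world [0.20950993 0.05279156 2.07322329]
```

View pics/w11c.png

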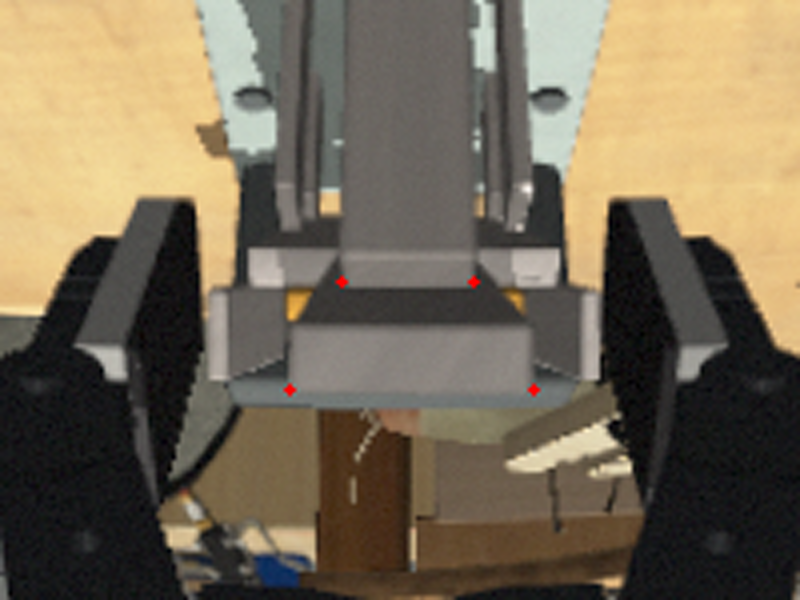

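View pics/s7.png

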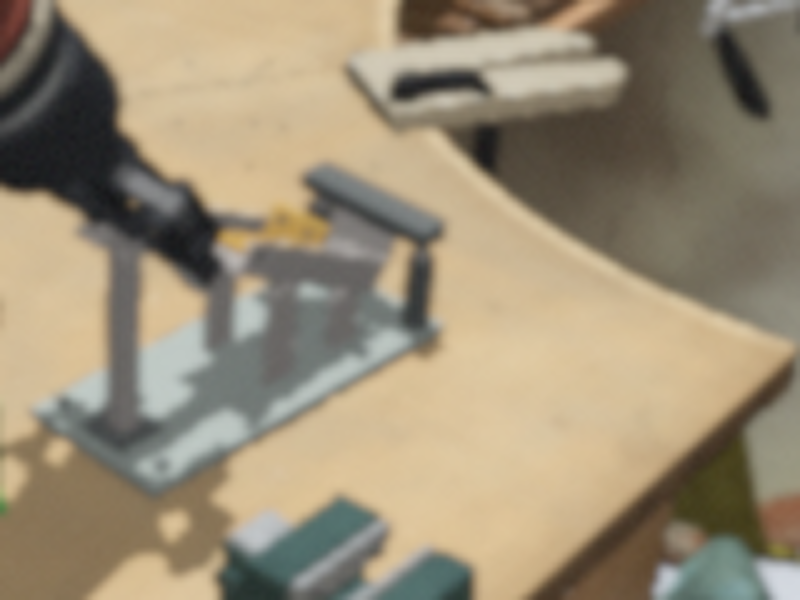

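Request:
play_rows(
  increments=[
    [[12,-16,0],[0,0,0],56],
    [[17,-22,0],[0,0,0],56],
    [[17,-22,0],[0,0,0],56],
    [[17,-22,0],[0,0,0],56],
    [[0,0,0],[0,0,0],56],
  ],
)

```text
t: 13.4
position: [0.5943, -0.0671, 0.2147]
tool_rot: [-1.563, -0.652, -1.684]
contact_force: [0.0, 0.7, 0.0]
grip_width: 0.056
```

```bash
python3 - <<'E'
from h import *
s=status.read_state();print(s["position"],s["tool_rot"])
g=imaging.capture("scene")["frame"];t=imaging.capture("top")["frame"]
cv2.imwrite("pics/s8.png",cv2.resize(g[150:230,355:435],None,fx=7,fy=7,interpolation=cv2.INTER_CUBIC))
cv2.imwrite("pics/t8.png",cv2.resize(t[170:250,325:465],None,fx=5.7,fy=5.7,interpolation=cv2.INTER_CUBIC))
E
```

```text
[ 0.59426906 -0.06705411  0.21473402] [-1.56311638 -0.6520597  -1.68350591]
```

View pics/s8.png

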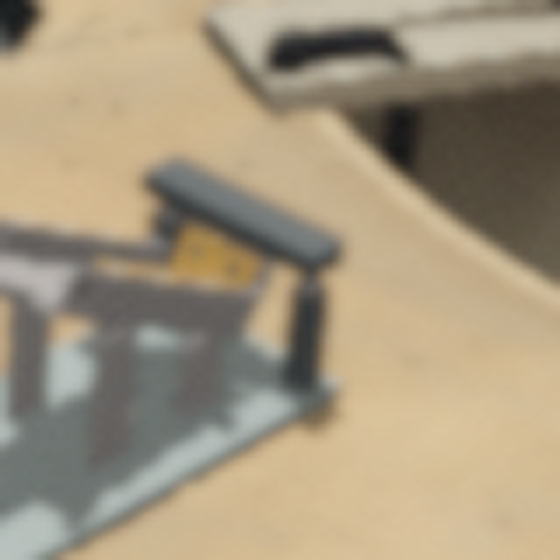

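View pics/t8.png

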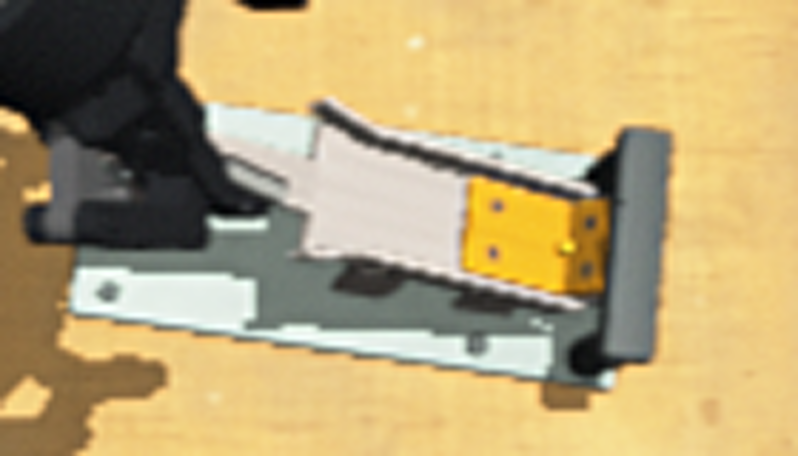

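```bash
python3 - <<'E'
from h import *
s=status.read_state();P=s["position"];R=E2R(s["tool_rot"])
p1,R1=pickpose((.6212,.2708),np.radians(-71),np.radians(25),.038,.09)
rows,p,Rn=plan(P,R,p1,R1,12);show(rows,56);print(p1)
E
```

```text
[[[-25.3, -9.0, 0.5], [0.0041, -0.0383, 0.0892], 56], [[-26.0, -6.8, 1.6], [0.0041, -0.0383, 0.0892], 56], [[-26.4, -4.3, 2.6], [0.0041, -0.0383, 0.0892], 56], [[-26.6, -2.1, 3.6], [0.0041, -0.0383, 0.0892], 56], [[-26.5, 0.4, 4.6], [0.0041, -0.0383, 0.0892], 56]]
[[[-26.2, 2.8, 5.6], [0.0041, -0.0383, 0.0892], 56], [[-25.5, 5.0, 6.6], [0.0041, -0.0383, 0.0892], 56], [[-24.8, 7.4, 7.5], [0.0041, -0.0383, 0.0892], 56], [[-23.7, 9.6, 8.5], [0.0041, -0.0383, 0.0892], 56], [[-22.4, 11.6, 9.3], [0.0041, -0.0383, 0.0892], 56]]
[[[-20.9, 13.6, 10.0], [0.0041, -0.0383, 0.0892], 56], [[-19.2, 15.5, 10.8], [0.0041, -0.0383, 0.0892], 56]]
[0.63248247 0.23803334 0.11231724]
```

Request:
play_rows(
  increments=[
    [[-25.3,-9.0,0.5],[0.004,-0.0383,0.0892],56],
    [[-26.0,-6.8,1.6],[0.004,-0.0383,0.0892],56],
    [[-26.4,-4.3,2.6],[0.004,-0.0383,0.0892],56],
    [[-26.6,-2.1,3.6],[0.004,-0.0383,0.0892],56],
    [[-26.5,0.4,4.6],[0.004,-0.0383,0.0892],56],
  ],
)

```text
t: 14.0
position: [0.6085, 0.0613, 0.1676]
tool_rot: [-1.634, -0.195, -1.484]
contact_force: [0.4, 0.1, -0.1]
grip_width: 0.0558
```

Request:
play_rows(
  increments=[
    [[-26.2,2.8,5.6],[0.004,-0.0383,0.0892],56],
    [[-25.5,5.0,6.6],[0.004,-0.0383,0.0892],56],
    [[-24.8,7.4,7.5],[0.004,-0.0383,0.0892],56],
    [[-23.7,9.6,8.5],[0.004,-0.0383,0.0892],56],
    [[-22.4,11.6,9.3],[0.004,-0.0383,0.0892],56],
  ],
)

```text
t: 14.5
position: [0.6249, 0.1882, 0.1266]
tool_rot: [-1.608, 0.261, -1.317]
contact_force: [-0.5, 0.5, 0.1]
grip_width: 0.0563
```

Request:
play_rows(
  increments=[
    [[-20.9,13.6,10.0],[0.004,-0.0383,0.0892],56],
    [[-19.2,15.5,10.8],[0.004,-0.0383,0.0892],56],
    [[0,0,0],[0,0,0],56],
    [[0,0,0],[0,0,0],56],
    [[0,0,0],[0,0,0],56],
  ],
)

```text
t: 15.0
position: [0.632, 0.2374, 0.112]
tool_rot: [-1.573, 0.435, -1.241]
contact_force: [0.5, -0.5, 0.5]
grip_width: 0.0559
```

```bash
python3 - <<'E'
from h import *
import pickle
s=status.read_state();P=s["position"];R=E2R(s["tool_rot"]);print(P,s["joints"])
p2,R2=pickpose((.6212,.2708),np.radians(-71),np.radians(25),.038)
print("to go tool mm",R.T@(p2-P)*1000,"rot",Ro.from_matrix(R.T@R2).as_rotvec())
d=imaging.capture("wrist");f=d["frame"].copy();pickle.dump((s,d),open("v2.pkl","wb"))
q=wproj(d,(.6212,.2708,.052),P,s["tool_rot"]);print(q)
cv2.imwrite("pics/w12.png",f)
cv2.imwrite("pics/w12c.png",cv2.resize(f[180:280,260:380],None,fx=6,fy=6,interpolation=cv2.INTER_CUBIC))
E
```

```text
[0.6320229  0.23741324 0.11204213] [-0.0127188   0.4511923   0.21317719  1.49000211  0.40746066  1.1948621 ]
to go tool mm [-0.61944121 89.93346094  0.77466543] rot [ 0.00154537 -0.00128535  0.0011841 ]
[322.20992888 212.69493919]
```

View pics/w12.png

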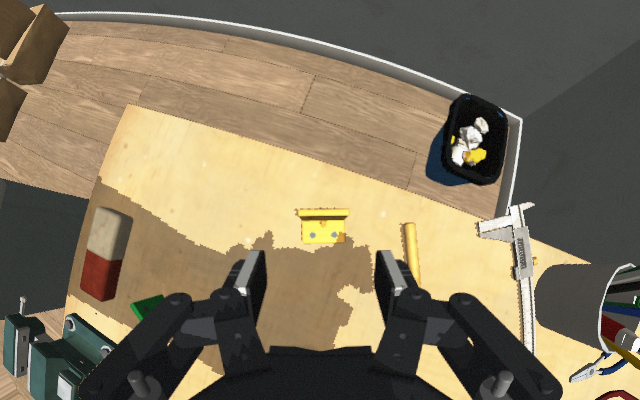

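View pics/w12c.png

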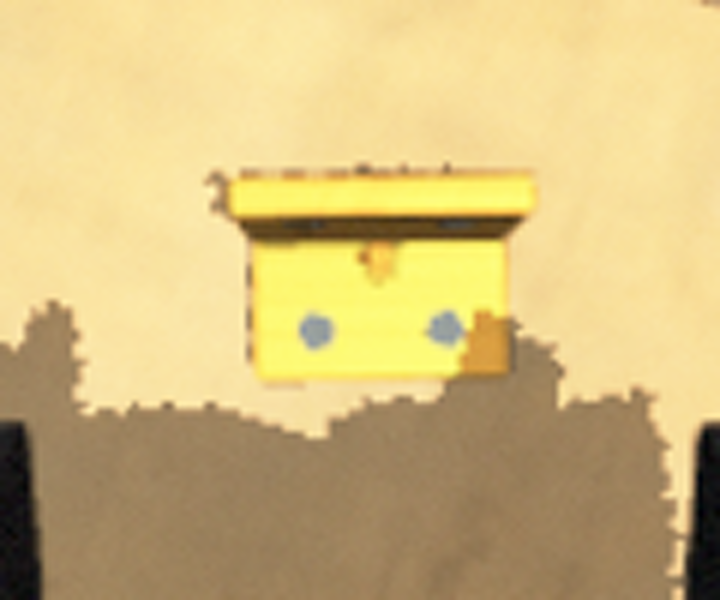

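Request:
play_rows(
  increments=[
    [[-0.6,30,2],[0.0015,-0.02,0.001],52],
    [[0,30,0],[0,0,0],52],
    [[0,20,0],[0,0,0],52],
    [[0,10,0],[0,0,0],52],
    [[0,0,0],[0,0,0],52],
  ],
)

```text
t: 15.55
position: [0.6205, 0.2754, 0.03]
tool_rot: [-1.563, 0.438, -1.218]
contact_force: [-0.3, -0.6, 0.0]
grip_width: 0.0523
```

Request:
play_rows(
  increments=[
    [[0,0,0],[0,0,0],52],
    [[0,0,0],[0,0,0],48],
  ],
)

```text
t: 15.75
position: [0.6225, 0.2748, 0.0321]
tool_rot: [-1.559, 0.437, -1.217]
contact_force: [-0.3, -0.2, -0.1]
grip_width: 0.0479
```

```bash
python3 - <<'E'
from h import *
s=status.read_state();P=s["position"];R=E2R(s["tool_rot"]);print(P,s["tool_rot"],s["contact_force"])
d=imaging.capture("wrist");f=d["frame"]
cv2.imwrite("pics/w13.png",cv2.resize(f[230:370,220:420],None,fx=4,fy=4,interpolation=cv2.INTER_CUBIC))
E
```

```text
[0.62250867 0.27475973 0.03213915] [-1.55933791  0.43712897 -1.21727334] [-0.2602536  -0.23510976 -0.14257366]
```

View pics/w13.png

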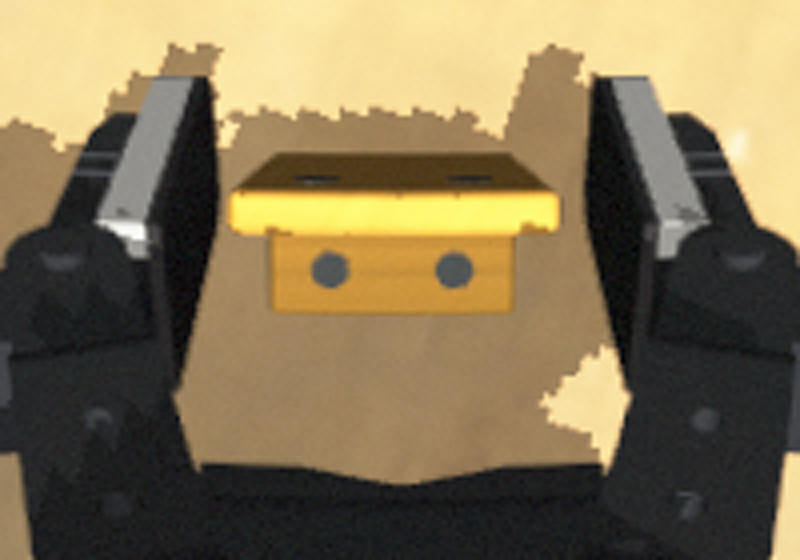

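Request:
play_rows(
  increments=[
    [[0,0.5,-0.8],[-0.011,0,0],46],
    [[0,0,0],[0,0,0],42],
    [[0,0,0],[0,0,0],30],
    [[0,0,0],[0,0,0],10],
    [[0,0,0],[0,0,0],0],
  ],
)

```text
t: 16.3
position: [0.6208, 0.2751, 0.0305]
tool_rot: [-1.572, 0.438, -1.218]
contact_force: [-1.0, -1.5, 4.3]
grip_width: 0.0346
```

```bash
python3 - <<'E'
from h import *
s=status.read_state();P=s["position"];R=E2R(s["tool_rot"]);print(P,s["tool_rot"],s["contact_force"],s["grip_width"])
print("up in tool",R.T@[0,0,1])
E
```

```text
[0.62082688 0.27509024 0.03046943] [-1.57199641  0.43792482 -1.21757312] [-0.96494042 -1.46653499  4.34466238] 0.03458004719160308
up in tool [-0.42406103 -0.90563296 -0.00108683]
```

Request:
play_rows(
  increments=[
    [[-8,-18,0],[0,0,0],0],
    [[-13,-28,0],[0,0,0],0],
    [[-13,-28,0],[0,0,0],0],
    [[-13,-28,0],[0,0,0],0],
    [[0,0,0],[0,0,0],0],
  ],
)

```text
t: 16.8
position: [0.6229, 0.2748, 0.1472]
tool_rot: [-1.566, 0.436, -1.215]
contact_force: [0.4, -0.5, -0.4]
grip_width: 0.0347
```

```bash
python3 - <<'E'
from h import *
s=status.read_state();P=s["position"];R=E2R(s["tool_rot"]);print(P,s["tool_rot"],s["joints"],s["grip_width"])
d=imaging.capture("wrist");f=d["frame"]
cv2.imwrite("pics/w14.png",cv2.resize(f[230:370,220:420],None,fx=4,fy=4,interpolation=cv2.INTER_CUBIC))
for al in (.43,.438):
  for t in ([-.0055,-.0196,0],[-.005,-.021,0]):
    t=np.array(t);ct,st=np.cos(al),np.sin(al);xb=np.array([ct,-st,0]);zb=np.array([-st,-ct,0])
    print(al,t,[((wproj(d,P+R@q,P,s["tool_rot"])-[220,230])*4).round(0) for q in (t-xb*.0025,t+xb*.0025,t+xb*.0215-zb*.047)])
E
```

```text
[0.62294525 0.27475398 0.14717856] [-1.56582049  0.43624413 -1.21474719] [0.04325314 0.42852157 0.24918343 1.52882322 0.41540624 1.23011101] 0.03470203399384244
0.43 [-0.0055 -0.0196  0.    ] [array([407., 196.]), array([407., 242.]), array([405., 317.])]
0.43 [-0.005 -0.021  0.   ] [array([407., 207.]), array([407., 253.]), array([405., 325.])]
0.438 [-0.0055 -0.0196  0.    ] [array([407., 196.]), array([407., 242.]), array([405., 320.])]
0.438 [-0.005 -0.021  0.   ] [array([407., 207.]), array([407., 253.]), array([405., 328.])]
```

View pics/w14.png

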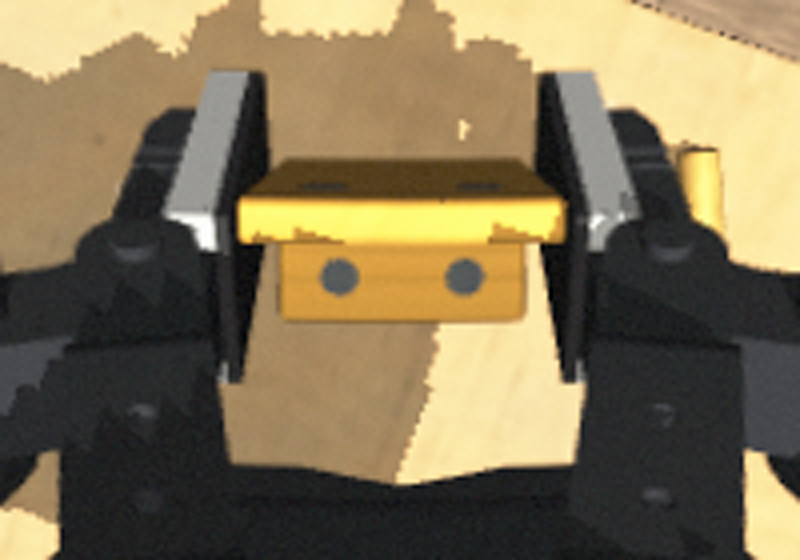

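```bash
python3 - <<'E'
from h import *
s=status.read_state();P=s["position"];R=E2R(s["tool_rot"])
p2,R1,tip2=placepose(np.array([-.0055,-.0196,0]),.438,.031,.002)
p1=p2+np.array([0,0,.1])
rows,p,Rn=plan(P,R,p1,R1,13);show(rows,0);print(p1)
E
```

```text
[[[19.5, -14.7, -11.2], [-0.004, 0.0371, -0.0816], 0], [[21.0, -13.0, -10.6], [-0.004, 0.0371, -0.0816], 0], [[22.4, -11.1, -9.8], [-0.004, 0.0371, -0.0816], 0], [[23.6, -9.3, -9.0], [-0.004, 0.0371, -0.0816], 0], [[24.6, -7.3, -8.1], [-0.004, 0.0371, -0.0816], 0]]
[[[25.3, -5.2, -7.2], [-0.004, 0.0371, -0.0816], 0], [[26.0, -3.0, -6.3], [-0.004, 0.0371, -0.0816], 0], [[26.3, -1.0, -5.3], [-0.004, 0.0371, -0.0816], 0], [[26.5, 1.3, -4.3], [-0.004, 0.0371, -0.0816], 0], [[26.4, 3.4, -3.4], [-0.004, 0.0371, -0.0816], 0]]
[[[26.2, 5.6, -2.3], [-0.004, 0.0371, -0.0816], 0], [[25.7, 7.8, -1.4], [-0.004, 0.0371, -0.0816], 0], [[25.0, 9.8, -0.4], [-0.004, 0.0371, -0.0816], 0]]
[ 0.59246961 -0.06726935  0.21004939]
```

Request:
play_rows(
  increments=[
    [[19.5,-14.7,-11.2],[-0.004,0.0371,-0.0816],0],
    [[21.0,-13.0,-10.6],[-0.004,0.0371,-0.0816],0],
    [[22.4,-11.1,-9.8],[-0.004,0.0371,-0.0816],0],
    [[23.6,-9.3,-9.0],[-0.004,0.0371,-0.0816],0],
    [[24.6,-7.3,-8.1],[-0.004,0.0371,-0.0816],0],
  ],
)

```text
t: 17.35
position: [0.6088, 0.1419, 0.1663]
tool_rot: [-1.636, 0.02, -1.395]
contact_force: [0.7, 0.2, -1.0]
grip_width: 0.0348
```

Request:
play_rows(
  increments=[
    [[25.3,-5.2,-7.2],[-0.004,0.0371,-0.0816],0],
    [[26.0,-3.0,-6.3],[-0.004,0.0371,-0.0816],0],
    [[26.3,-1.0,-5.3],[-0.004,0.0371,-0.0816],0],
    [[26.5,1.3,-4.3],[-0.004,0.0371,-0.0816],0],
    [[26.4,3.4,-3.4],[-0.004,0.0371,-0.0816],0],
  ],
)

```text
t: 17.85
position: [0.5975, 0.0106, 0.1916]
tool_rot: [-1.625, -0.399, -1.557]
contact_force: [-0.6, 0.2, -1.3]
grip_width: 0.0345
```

Request:
play_rows(
  increments=[
    [[26.2,5.6,-2.3],[-0.004,0.0371,-0.0816],0],
    [[25.7,7.8,-1.4],[-0.004,0.0371,-0.0816],0],
    [[25.0,9.8,-0.4],[-0.004,0.0371,-0.0816],0],
    [[0,0,0],[0,0,0],0],
    [[0,0,0],[0,0,0],0],
  ],
)

```text
t: 18.35
position: [0.5908, -0.0669, 0.2063]
tool_rot: [-1.579, -0.642, -1.674]
contact_force: [-0.1, -0.1, -0.3]
grip_width: 0.0346
```

```bash
python3 chk.py w15 "[-.0055,-.0196,0]" .438
```

```text
[ 0.59084447 -0.06690658  0.20627739] [-1.57899874 -0.6424869  -1.67382733] [-0.03701243  0.1936375   0.02351258  1.46019765 -0.64015755  1.65928119] [-0.10116591 -0.08114051 -0.29001553] 0.0345970810618039
to go (outer face on floor) [-59.31343949  77.99194273   2.2984864 ] [ 0.0050956   0.00415077 -0.00160022] world [  1.72654479   0.5706883  -97.99389589]
```

View pics/w15.png

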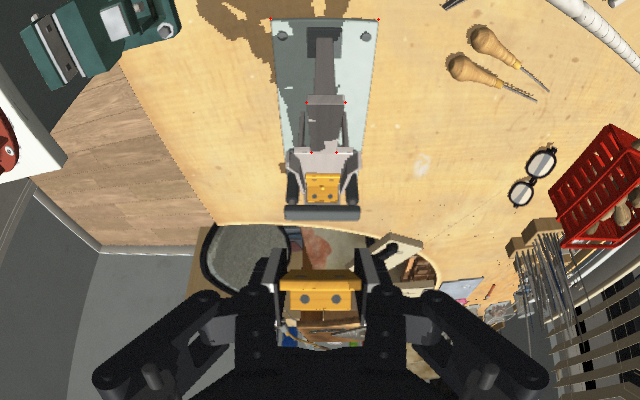

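Request:
play_rows(
  increments=[
    [[-16,21,0.8],[0.005,0.004,-0.0015],0],
    [[-17,22.2,0.5],[0,0,0],0],
    [[-15,19.5,0.5],[0,0,0],0],
    [[-5,6.5,0],[0,0,0],0],
    [[0,0,0],[0,0,0],0],
  ],
)

```text
t: 18.9
position: [0.5926, -0.0664, 0.1196]
tool_rot: [-1.571, -0.645, -1.679]
contact_force: [0.3, -0.4, -0.5]
grip_width: 0.0348
```

Request:
play_rows(
  increments=[
    [[0,0,0],[0,0,0],0],
    [[0,0,0],[0,0,0],0],
  ],
)

```text
t: 19.1
position: [0.5943, -0.0668, 0.1226]
tool_rot: [-1.565, -0.645, -1.683]
contact_force: [0.3, 0.2, -0.6]
grip_width: 0.0348
```

```bash
python3 chk.py w16 "[-.0055,-.0196,0]" .438
```

```text
[ 0.59427344 -0.06678121  0.12256053] [-1.56476262 -0.64547026 -1.68274702] [-0.03515267  0.23359837 -0.08583322  1.30156971 -0.64381741  1.66232345] [ 0.33165243  0.17763895 -0.62511992] 0.03475134752749505
to go (outer face on floor) [-8.79026247 11.24222559 -1.80938383] [-0.00378569 -0.0029852   0.00137514] world [ -1.70242724   0.44531157 -14.27703258]
```

View pics/w16c.png

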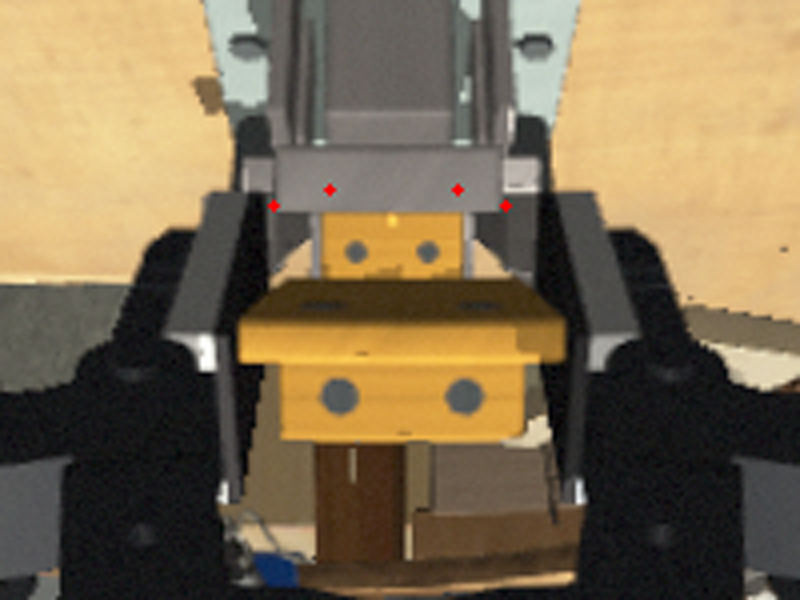

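Request:
play_rows(
  increments=[
    [[-4,5.2,-1.8],[-0.004,-0.003,0.0015],0],
    [[-2,2.6,0],[0,0,0],0],
    [[0,0,0],[0,0,0],0],
    [[0,0,0],[0,0,0],0],
  ],
)

```text
t: 19.55
position: [0.5914, -0.0665, 0.1108]
tool_rot: [-1.574, -0.644, -1.677]
contact_force: [0.4, -0.4, -1.0]
grip_width: 0.0352
```

```bash
python3 chk.py w17 "[-.0055,-.0196,0]" .438
```

```text
[ 0.59143705 -0.06654174  0.11077147] [-1.57443511 -0.64427405 -1.67713975] [-0.035606    0.24185807 -0.09806764  1.28844093 -0.64207059  1.66189732] [ 0.36498202 -0.43458256 -1.01199984] 0.035249126652074726
to go (outer face on floor) [-1.7542069   1.78996408  1.11222736] [0.00251756 0.00149251 0.00017263] world [ 1.13396151  0.20584358 -2.48797561]
```

Request:
play_rows(
  increments=[
    [[-0.9,1.2,0.8],[0.001,0.0015,0],0],
    [[0,0,0],[0,0,0],0],
    [[0,0,0],[0,0,0],0],
  ],
)

```text
t: 19.9
position: [0.5924, -0.0666, 0.1095]
tool_rot: [-1.572, -0.644, -1.679]
contact_force: [-0.1, -0.4, -0.1]
grip_width: 0.0346
```

Request:
play_rows(
  increments=[
    [[-0.7,0.9,0],[0,0,0],0],
    [[0,0,0],[0,0,0],0],
  ],
)

```text
t: 20.1
position: [0.5926, -0.0668, 0.1088]
tool_rot: [-1.571, -0.645, -1.68]
contact_force: [0.3, -2.6, 1.6]
grip_width: 0.0346
```

Request:
play_rows(
  increments=[
    [[-0.5,0.7,0],[0,0,0],0],
    [[0,0,0],[0,0,0],0],
  ],
)

```text
t: 20.3
position: [0.5928, -0.0671, 0.1086]
tool_rot: [-1.57, -0.646, -1.68]
contact_force: [-0.9, -1.8, 6.2]
grip_width: 0.035
```

```bash
python3 chk.py w18 "[-.0055,-.0196,0]" .438
```

```text
[ 0.59281781 -0.06712388  0.10858778] [-1.57010745 -0.64567216 -1.68043742] [-0.0358654   0.24454555 -0.0994764   1.28139187 -0.64368765  1.66255708] [-0.94149301 -1.81334874  6.18943099] 0.03503677420452925
to go (outer face on floor) [-0.7871085  -0.21225712 -0.33138732] [ 0.00017112 -0.00114281  0.00156841] world [-0.24679321  0.78798122 -0.30428463]
```

View pics/w18c.png

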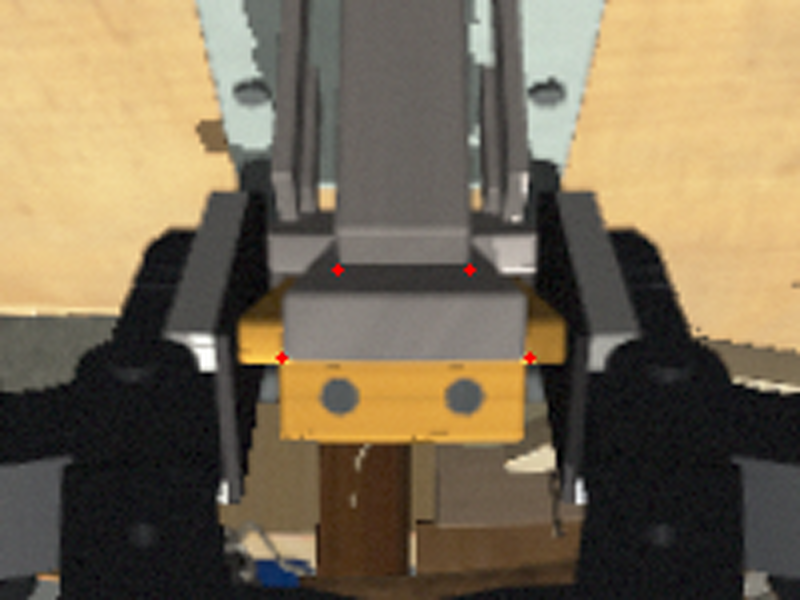

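Contact at about 6 N and centred. Releasing.

Request:
play_rows(
  increments=[
    [[0,0,0],[0,0,0],52],
    [[0,0,0],[0,0,0],52],
    [[0,0,0],[0,0,0],52],
    [[0,0,0],[0,0,0],52],
    [[0,0,0],[0,0,0],52],
  ],
)

```text
t: 20.85
position: [0.5923, -0.0665, 0.1073]
tool_rot: [-1.572, -0.644, -1.679]
contact_force: [0.0, 0.0, -0.2]
grip_width: 0.0518
```

Request:
play_rows(
  increments=[
    [[12,-16,0],[0,0,0],56],
    [[17,-22,0],[0,0,0],56],
    [[17,-22,0],[0,0,0],56],
    [[17,-22,0],[0,0,0],56],
    [[0,0,0],[0,0,0],56],
  ],
)

```text
t: 21.35
position: [0.5941, -0.0679, 0.2155]
tool_rot: [-1.564, -0.644, -1.684]
contact_force: [-0.3, 0.3, 0.5]
grip_width: 0.0562
```

```bash
python3 - <<'E'
from h import *
s=status.read_state();print(s["position"],s["tool_rot"],s["contact_force"])
d=imaging.capture("scene");e=imaging.capture("top");g=d["frame"].copy();t=e["frame"].copy()
C=chute(CO,CY)
cv2.imwrite("pics/s9.png",cv2.resize(g[150:230,355:435],None,fx=7,fy=7,interpolation=cv2.INTER_CUBIC))
cv2.imwrite("pics/t9.png",cv2.resize(t[170:250,325:465],None,fx=5.7,fy=5.7,interpolation=cv2.INTER_CUBIC))
w=imaging.capture("wrist")["frame"];cv2.imwrite("pics/w19.png",cv2.resize(w[90:230,260:390],None,fx=4.2,fy=4.2,interpolation=cv2.INTER_CUBIC))
E
```

```text
[ 0.59407226 -0.06792589  0.21553315] [-1.56384432 -0.64431351 -1.68399313] [-0.2959394   0.26258367  0.48199178]
```

View pics/t9.png

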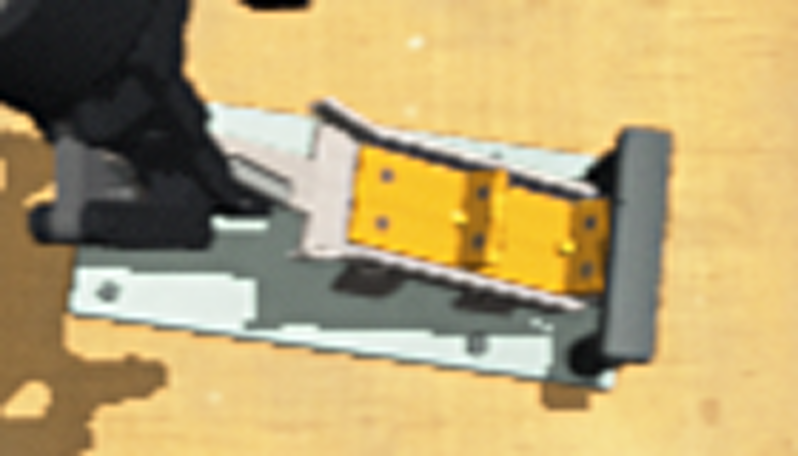

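View pics/w19.png

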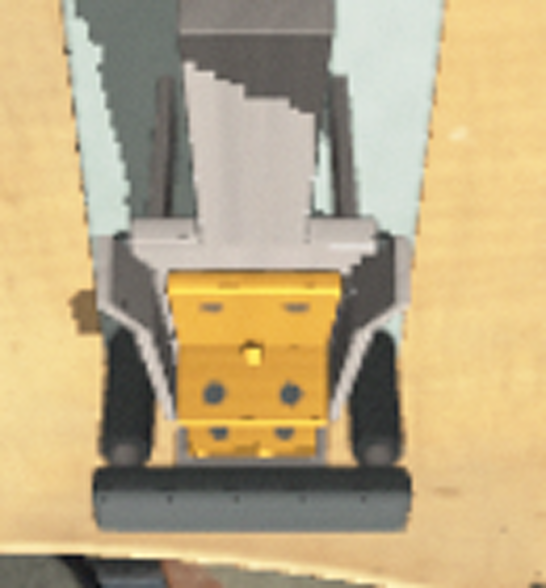

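View pics/s9.png

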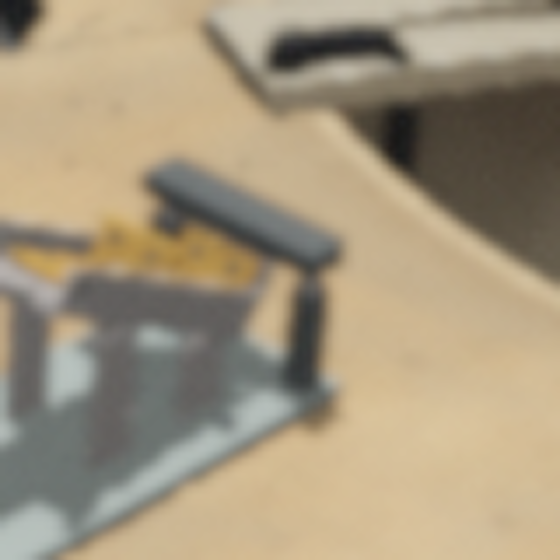

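```bash
python3 - <<'E'
from h import *
e=imaging.capture("top")
Rc=Ro.from_euler('z',CY).as_matrix();n=Rc@[S28,0,C28];dn=Rc@[C28,0,-S28]
C=chute(CO,CY);o=C(-.1,0,.133)
for q in [(467,227),(356,195)]:
    u,v=(q[0]+.5)/5.7-.5+325,(q[1]+.5)/5.7-.5+170
    a,r=ray(e,u,v); k=((o+n*.005-a)@n)/(r@n); X=a+k*r
    print("s from high end",(X-o)@dn,"lateral",(X-o)@(Rc@[0,1,0]))
E
```

```text
s from high end 0.15684989863134774 lateral -0.0017917369514971152
s from high end 0.1053221113819066 lateral -0.0005864433607171063
```

```bash
python3 -c "
from rig import env,status
print(env.finish_job()); print(status.read_state()['t'])"
```

```text
the job is handed in; nothing more can be done
None
the job is handed in; nothing more can be done
```

I pushed the gate down onto its hard stop and loaded both brass brackets, one after the other. Each went onto the loading tongue on its long leg with the short leg leading downhill, and each slid down to its seat. I handed the job in with about 50 of the 72 s unused, and no verdict was reported.

What the last checks showed:
- **Gate:** the fingertip stopped at 72 mm above the bench, and the force rose to about 26 N. That matches the fully down position.
- **First bracket:** it lies against the gate, short leg up, in the top, wrist and scene views.
- **Second bracket:** the two tips measured 51.5 mm apart along the slope, against 52 mm expected, and within 2 mm of the centre line. So it is closed up behind the first.
- **Robot:** the gripper is open and well clear of the chute, with a contact force of about 0.5 N, which is within the noise.
- **Other things on the bench:** I did not touch any of them on purpose, and the wrist force showed no unexpected contact. I did not re-measure where they ended up.

One small disagreement came up. The second bracket's grip looked about 2 pixels different from the first in the wrist camera. It made no difference, because I lowered it by touch until it rested on the tongue.

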